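Load the sample changer's cup magazine

ROBOT

A 7-joint arm with a two-finger parallel gripper is mounted at the origin on a cart in front of the work surface, level with it; the furniture and walls round the work are solid. World frame = base frame: x ahead of the robot, y to its left, z up, the work surface at z = 0. Lengths are in mm, angles in rad, forces in N, time in s.
With the tool pointing down it reaches from about 400 to 900 mm from the base axis. Payload 5.5 kg.
Tool frame: the origin (TCP) lies midway between the tips of the shut fingers; the grasp point (between the pads) lies 19 mm behind it; z points along the fingers, x is the direction in which the jaws open and shut, and the axes are right-handed (so a half turn about z gives the same grasp; the last joint's range is limited). The gripper opens to 92 mm and grips with 3 to 60 N. Pads are 19 mm wide; open, the fingers measure 130 mm over their backs; the gripper's body (75 mm by 190 mm) begins 47 mm behind the grasp point.
Start: joints at [1.513, 0.501, -0.427, 1.55, 0.221, 1.138, -0.21], TCP at [204.996, -616.828, 198.429] pointing down, gripper open.
Joint ranges: [-2.88, 2.88], [-0.31, 2.03], [-1.54, 1.56], [0.2, 2.42], [-1.41, 4.55], [0.19, 2.02], [-2.57, 2.57]. Speed limits (rad/s): [2.57, 2.57, 3.14, 3.14, 3.14, 3.14, 3.14].

INTERFACE

Orientations are given as a rotation vector (axis times angle).
In Python, from plant import env gives the robot as it stands.
- The arm moves only by the tool play_rows, never from a script. Its argument "moves" is a list of rows, each a list of 5 numbers: the closure in counts, from 0 (fully open) to 255 (shut), then the shift along the tool's x, y, z in m, then the turn about the tool's z in rad. In form: [[claw, x, y, z, turn], ...]. A call has exactly 5 rows; each row is the pose to reach, as a shift and turn from the pose measured when the call began, along the tool's axes at that moment; what a row does not reach only later rows make up. A row lasts 1/12 s, in which the tool goes at most 41.7 mm and 7.16 degrees, less where a joint would pass 70% of its speed; a pose out of reach is approached as far as the arm can. A call with a gripper value outside its range is refused whole. The fingers move at their own pace and stop on an object; the grip force is fixed at half the most. Time passes only in rows, so rows that repeat a pose let the fingers close, or fill a call up. It gives the time, the measured TCP pose, the force and the opening at its end, in the units of the state.
- env.read_state(): the state, without advancing time (a new reading comes with each control period).
- env.grab_frame(name): name is "scene" or "top" or "wrist"; returns the picture (420x560x3 uint8, red, green, blue); there is no depth.
- env.calibration(name): a dict with "fx", "fy", "cx", "cy" (pixels), "T" (4x4, takes a point from camera to world coordinates). Camera axes: x right, y up, looking along -z (the intrinsics and any distortion apply to the point x, -y, -z); pixel columns grow to the right and rows downward; lengths in mm; the calibration is good to about 2 mm. A picture is of the moment at which its call begins: read the wrist's pose just before it. calibration takes no time and is no camera call; for the wrist camera it gives the pose at the moment of the call.
- env.finish_job(): hands the job in, once; it reports no verdict.
The state is a dict: "time": time; "joint_positions": joint angles; "joint_velocities": joint speeds; "joint_torque": joint torques, N m; "tool_pos": TCP position; "ee_rot": TCP orientation; "wrist_force": force on the tool from outside, world axes, zero at the start; "wrist_torque": the same for the moment, N m; "finger_gap": finger opening in mm.
Only numpy, scipy, OpenCV 4.12 (cv2) and the standard library are available. Lean on these libraries where they do the work, as an engineer would, in place of code of your own. Each camera call takes 0.05 s, during which the arm holds its last target.

TASK

Load the cup magazine for the sample changer: nest every large off-white cup on the bench into a stack in the fixed block's sleeve and every small blue cup into a stack in the loose block's sleeve, each pressed only lightly home, so that a slit of about 4 mm stays open between its shoulder and the rim below and the changer can pull it off again without its having jammed. The loose block has been pulled away: it must also stand flush against the fixed block, square and with its long sides in line, so that the two stacks are at the changer's pitch. Do not disturb the jar and the bottle.

Things in the scene. Friction and masses are not known exactly. Their poses are not given: they have to be found in the camera images.
- large_cup_1_mid (a point): centre (half-way up) of a large nesting sample cup, off-white plastic, 76 mm high, about 35 g, standing open end up: the upper 38 mm is a straight round collar 66 mm across (hold it there), the lower 38 mm tapers to a 48 mm foot; a shoulder under the collar. z is the axis. Nested, this point is at the slit's height above a block's mouth, or 38 mm plus the slit above that of the cup below. May be absent
- large_cup_2_mid (a point): centre (half-way up) of a large nesting sample cup, off-white plastic, 76 mm high, about 35 g, standing open end up: the upper 38 mm is a straight round collar 66 mm across (hold it there), the lower 38 mm tapers to a 48 mm foot; a shoulder under the collar. z is the axis. Nested, this point is at the slit's height above a block's mouth, or 38 mm plus the slit above that of the cup below. May be absent
- large_cup_3_mid (a point): centre (half-way up) of a large nesting sample cup, off-white plastic, 76 mm high, about 35 g, standing open end up: the upper 38 mm is a straight round collar 66 mm across (hold it there), the lower 38 mm tapers to a 48 mm foot; a shoulder under the collar. z is the axis. Nested, this point is at the slit's height above a block's mouth, or 38 mm plus the slit above that of the cup below. May be absent
- small_cup_1_mid (a point): centre (half-way up) of a small nesting sample cup, blue plastic, 76 mm high, about 35 g, standing open end up: the upper 38 mm is a straight round collar 54 mm across (hold it there), the lower 38 mm tapers to a 36 mm foot; a shoulder under the collar. z is the axis. Nested, this point is at the slit's height above a block's mouth, or 38 mm plus the slit above that of the cup below. May be absent
- small_cup_2_mid (a point): centre (half-way up) of a small nesting sample cup, blue plastic, 76 mm high, about 35 g, standing open end up: the upper 38 mm is a straight round collar 54 mm across (hold it there), the lower 38 mm tapers to a 36 mm foot; a shoulder under the collar. z is the axis. Nested, this point is at the slit's height above a block's mouth, or 38 mm plus the slit above that of the cup below. May be absent
- small_cup_3_mid (a point): centre (half-way up) of a small nesting sample cup, blue plastic, 76 mm high, about 35 g, standing open end up: the upper 38 mm is a straight round collar 54 mm across (hold it there), the lower 38 mm tapers to a 36 mm foot; a shoulder under the collar. z is the axis. Nested, this point is at the slit's height above a block's mouth, or 38 mm plus the slit above that of the cup below. May be absent
- large_block_mouth (a point): mouth centre (rim 60 mm above the bench) of the fixed block for large cups: aluminium plate 84 mm (x) by 110 mm (y), 20 mm thick; grey sleeve 72 mm across, off-white band. A cup let down into a mouth (foot has 4 mm play all round) stops with a slit of 9 mm between shoulder and rim; a push crushes the mouth's soft ribs and it stays (cannot be undone): 6.5 N at first, 10 N at 4 mm, 13 N at 0 (jammed)
- small_block_mouth (a point): mouth centre (rim 60 mm above the bench) of the loose block for small cups: aluminium plate 84 mm (x) by 155 mm (y), 20 mm thick, 0.8 kg, slides on the bench; grey sleeve 60 mm across, blue band. +y points at its end that butts against the fixed block. Every mouth, of block or cup, takes a cup of its size as told for the large block, and is free 29 mm deep
- large_block_face (a point): middle of the fixed block's butting face (84 mm wide, 20 mm high, 48 mm from the sleeve's axis, 10 mm above the bench); the face looks along its -y, x runs along the face
- small_block_face (a point): middle of the loose block's butting face (84 mm wide, 20 mm high, 48 mm from its sleeve's axis, 10 mm above the bench); the face looks along its +y, x runs along the face. When the blocks are flush and in line this point and axes fall on those of the fixed block's face
- small_block_grip (a point): centre of the graspable part of the black upright grip on the loose block, 40 mm above the bench and 85 mm from the sleeve's axis towards -y: 12 mm thick (x), 32 mm long (y), its top 57 mm above the bench
- red_lid_jar: bystander: loose clear jar with a red lid, 63 mm across, 72 mm high; origin at its underside
- amber_bottle: bystander: loose amber bottle with a blue cap, 54 mm across, 105 mm high; origin at its underside
Mind the look-alikes: they are no part of the job. What is shaped like the part that bears large_cup_3_mid but green or yellow is not meant.

How it is judged (in metres and radians):
At the end, for the whole second after the job is handed in: Every cup present is upright in the sleeve of its block or in another cup of its size (axis within 4 mm), slit between shoulder and rim 1 to 7 mm; the loose block stands against the fixed one: gap under 3 mm, offset along the face under 6 mm, angle under 0.04 rad (((x of large_cup_1_mid in the frame of large_block_mouth between -0.004 and 0.004 m and y of large_cup_1_mid in the frame of large_block_mouth between -0.004 and 0.004 m and z of large_cup_1_mid in the frame of large_block_mouth between 0.001 and 0.007 m) or (x of large_cup_1_mid in the frame of large_cup_2_mid between -0.004 and 0.004 m and y of large_cup_1_mid in the frame of large_cup_2_mid between -0.004 and 0.004 m and z of large_cup_1_mid in the frame of large_cup_2_mid between 0.039 and 0.045 m) or (x of large_cup_1_mid in the frame of large_cup_3_mid between -0.004 and 0.004 m and y of large_cup_1_mid in the frame of large_cup_3_mid between -0.004 and 0.004 m and z of large_cup_1_mid in the frame of large_cup_3_mid between 0.039 and 0.045 m)) and ((x of large_cup_2_mid in the frame of large_block_mouth between -0.004 and 0.004 m and y of large_cup_2_mid in the frame of large_block_mouth between -0.004 and 0.004 m and z of large_cup_2_mid in the frame of large_block_mouth between 0.001 and 0.007 m) or (x of large_cup_2_mid in the frame of large_cup_1_mid between -0.004 and 0.004 m and y of large_cup_2_mid in the frame of large_cup_1_mid between -0.004 and 0.004 m and z of large_cup_2_mid in the frame of large_cup_1_mid between 0.039 and 0.045 m) or (x of large_cup_2_mid in the frame of large_cup_3_mid between -0.004 and 0.004 m and y of large_cup_2_mid in the frame of large_cup_3_mid between -0.004 and 0.004 m and z of large_cup_2_mid in the frame of large_cup_3_mid between 0.039 and 0.045 m)) and ((x of large_cup_3_mid in the frame of large_block_mouth between -0.004 and 0.004 m and y of large_cup_3_mid in the frame of large_block_mouth between -0.004 and 0.004 m and z of large_cup_3_mid in the frame of large_block_mouth between 0.001 and 0.007 m) or (x of large_cup_3_mid in the frame of large_cup_1_mid between -0.004 and 0.004 m and y of large_cup_3_mid in the frame of large_cup_1_mid between -0.004 and 0.004 m and z of large_cup_3_mid in the frame of large_cup_1_mid between 0.039 and 0.045 m) or (x of large_cup_3_mid in the frame of large_cup_2_mid between -0.004 and 0.004 m and y of large_cup_3_mid in the frame of large_cup_2_mid between -0.004 and 0.004 m and z of large_cup_3_mid in the frame of large_cup_2_mid between 0.039 and 0.045 m)) and ((x of small_cup_1_mid in the frame of small_block_mouth between -0.004 and 0.004 m and y of small_cup_1_mid in the frame of small_block_mouth between -0.004 and 0.004 m and z of small_cup_1_mid in the frame of small_block_mouth between 0.001 and 0.007 m) or (x of small_cup_1_mid in the frame of small_cup_2_mid between -0.004 and 0.004 m and y of small_cup_1_mid in the frame of small_cup_2_mid between -0.004 and 0.004 m and z of small_cup_1_mid in the frame of small_cup_2_mid between 0.039 and 0.045 m) or (x of small_cup_1_mid in the frame of small_cup_3_mid between -0.004 and 0.004 m and y of small_cup_1_mid in the frame of small_cup_3_mid between -0.004 and 0.004 m and z of small_cup_1_mid in the frame of small_cup_3_mid between 0.039 and 0.045 m)) and ((x of small_cup_2_mid in the frame of small_block_mouth between -0.004 and 0.004 m and y of small_cup_2_mid in the frame of small_block_mouth between -0.004 and 0.004 m and z of small_cup_2_mid in the frame of small_block_mouth between 0.001 and 0.007 m) or (x of small_cup_2_mid in the frame of small_cup_1_mid between -0.004 and 0.004 m and y of small_cup_2_mid in the frame of small_cup_1_mid between -0.004 and 0.004 m and z of small_cup_2_mid in the frame of small_cup_1_mid between 0.039 and 0.045 m) or (x of small_cup_2_mid in the frame of small_cup_3_mid between -0.004 and 0.004 m and y of small_cup_2_mid in the frame of small_cup_3_mid between -0.004 and 0.004 m and z of small_cup_2_mid in the frame of small_cup_3_mid between 0.039 and 0.045 m)) and ((x of small_cup_3_mid in the frame of small_block_mouth between -0.004 and 0.004 m and y of small_cup_3_mid in the frame of small_block_mouth between -0.004 and 0.004 m and z of small_cup_3_mid in the frame of small_block_mouth between 0.001 and 0.007 m) or (x of small_cup_3_mid in the frame of small_cup_1_mid between -0.004 and 0.004 m and y of small_cup_3_mid in the frame of small_cup_1_mid between -0.004 and 0.004 m and z of small_cup_3_mid in the frame of small_cup_1_mid between 0.039 and 0.045 m) or (x of small_cup_3_mid in the frame of small_cup_2_mid between -0.004 and 0.004 m and y of small_cup_3_mid in the frame of small_cup_2_mid between -0.004 and 0.004 m and z of small_cup_3_mid in the frame of small_cup_2_mid between 0.039 and 0.045 m)) and angle between each of large_cup_1_mid, large_cup_2_mid, large_cup_3_mid, small_cup_1_mid, small_cup_2_mid, small_cup_3_mid's own z axis and vertical below 0.07 rad and y of small_block_face in the frame of large_block_face between -0.003 and 0.0015 m and x of small_block_face in the frame of large_block_face between -0.006 and 0.006 m and angle between the x axis of small_block_face and the x axis of large_block_face, either way round below 0.04 rad); the robot touches nothing.
It fails at once if the red-lidded jar is pushed away or knocked over (distance of red_lid_jar from where it was at the start of the episode above 0.04 m or angle between red_lid_jar's own z axis and vertical above 0.5 rad).
It fails at once if the amber bottle is pushed away or knocked over (distance of amber_bottle from where it was at the start of the episode above 0.04 m or angle between amber_bottle's own z axis and vertical above 0.5 rad).
Of large_cup_1, small_cup_1, large_cup_2, small_cup_2, large_cup_3, small_cup_3 only 4 to 6 are there at a start; the rules pass over those that are not, and their reading is None.
At some moment in a run one of small_block, large_cup_1, small_cup_1, large_cup_2, small_cup_2, large_cup_3, small_cup_3 may be knocked a few centimetres aside while the robot is not near it.
It also fails if it takes over 210 s, if anything falls off the work surface, if the arm or the gripper's body presses on something with over 40 N, if the wrist force passes 120 N, or if a joint passes its speed limit or range.

## Working session

There is one attempt and no reset: what is moved stays moved. The work goes in short steps, Python scripts to look and compute and a tool call to move; the robot and the scene stay as the last step left them, time stands still between calls to the robot, and variables do not carry over. Pictures are saved under pics/ and viewed, and the job is handed in when it is done.

Besides the shell and the picture viewer there is one more tool, called after "Emit:" as name([rows], argument=value, ...), one row to a line, values as JSON. play_rows: Moves the arm, as the interface text tells. Its arguments: {"type":"object","properties":{"moves":{"type":"array","items":{"type":"array","items":{"type":"number"}}}},"required":["moves"]}

```bash
ls; mkdir -p pics
cat > h.py <<'E'
import numpy as np, cv2
from plant import env
from scipy.spatial.transform import Rotation as R
def shot(n,f):
    c=env.calibration(n); im=env.grab_frame(n); cv2.imwrite('pics/'+f,cv2.cvtColor(im,cv2.COLOR_RGB2BGR)); np.savez('pics/'+f[:-4]+'.npz',im=im,T=np.array(c['T']),k=[c['fx'],c['fy'],c['cx'],c['cy']]); return im,c
E
python3 - <<'E'
from h import *
print(env.read_state())
for n in ['scene','top','wrist']:
    im,c=shot(n,n+'0.png'); print(n,{k:(np.round(v,3).tolist() if not isinstance(v,str) else v) for k,v in c.items()})
E
```

```text
pics
{'time': 0.0, 'joint_positions': array([ 1.51320028,  0.50189751, -0.42679502,  1.55145699,  0.22080644,
        1.13828036, -0.21029372]), 'joint_velocities': array([ 0.00075208, -0.00071324,  0.00160381,  0.00097697, -0.0006774 ,
       -0.00086374, -0.00176643]), 'joint_torque': array([-2.78681364e-04, -5.66590655e+01, -5.81651464e+00, -2.79110759e+01,
       -6.86366879e-02,  3.06958531e-02,  1.91896811e-04]), 'tool_pos': array([ 204.68295862, -616.12963575,  197.3446964 ]), 'ee_rot': array([-2.54678625e+00,  1.83733440e+00,  2.45055815e-03]), 'wrist_force': array([-0.59248848,  0.07976028, -0.75243788]), 'wrist_torque': array([ 0.00988644,  0.0077158 , -0.04488573]), 'finger_gap': 91.86614886869381}
scene {'fx': 522.583, 'fy': 522.583, 'cx': 270.762, 'cy': 205.173, 'T': [[-0.455, 0.597, -0.66, -394.222], [-0.89, -0.318, 0.326, 474.218], [-0.016, 0.736, 0.677, 1093.601], [0.0, 0.0, 0.0, 1.0]]}
top {'fx': 438.98, 'fy': 438.98, 'cx': 288.522, 'cy': 212.84, 'T': [[-0.018, 0.99, -0.138, 404.593], [-1.0, -0.02, -0.014, -14.82], [-0.017, 0.138, 0.99, 1385.07], [0.0, 0.0, 0.0, 1.0]]}
wrist {'fx': 371.988, 'fy': 371.988, 'cx': 284.968, 'cy': 212.549, 'T': [[0.315, 0.902, 0.296, 285.142], [-0.949, 0.3, 0.097, -590.221], [-0.001, -0.311, 0.95, 383.76], [0.0, 0.0, 0.0, 1.0]]}
```

View pics/scene0.png

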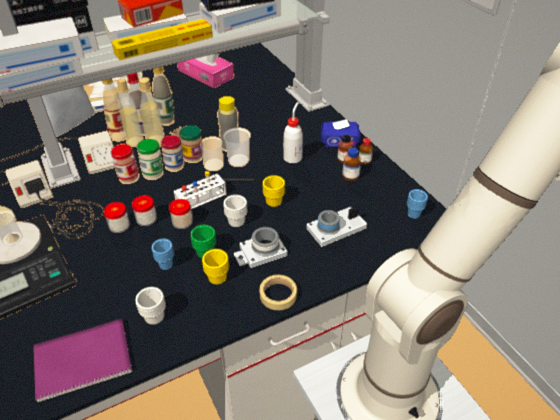

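View pics/top0.png

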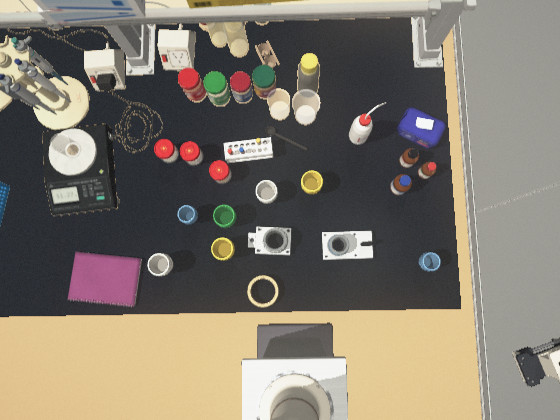

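View pics/wrist0.png

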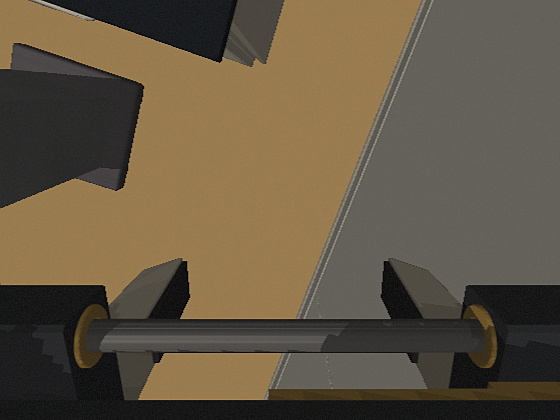

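The scene image shows white cups at about (235,210) and (151,305) and blue cups at (163,253) and (417,203). The fixed block is at (263,243) and the loose block at (336,226). Next I'll zoom in on the top view.

```bash
cat >> h.py <<'E'
def load(f):
    d=np.load('pics/'+f+'.npz'); return d['im'],d['T'],d['k']
def ray(T,k,u,v):
    d=np.array([(u-k[2])/k[0],-(v-k[3])/k[1],-1.]); return T[:3,3],T[:3,:3]@d
def onz(T,k,u,v,z):
    o,d=ray(T,k,u,v); return o+d*(z-o[2])/d[2]
def proj(T,k,p):
    q=np.linalg.inv(T)@np.append(p,1.); return np.array([k[2]+k[0]*q[0]/-q[2],k[3]-k[1]*q[1]/-q[2]])
def crop(f,x0,y0,x1,y1,s,out):
    im=cv2.imread('pics/'+f+'.png')[y0:y1,x0:x1]; cv2.imwrite('pics/'+out,cv2.resize(im,None,fx=s,fy=s,interpolation=cv2.INTER_CUBIC))
E
python3 - <<'E'
from h import *
crop('top0',140,80,340,230,4,'z1.png')
crop('top0',200,180,400,300,4,'z2.png')
im,T,k=load('top0')
for n,u,v,z in [('W1',266,190,76),('W2',160,264,76),('B1',187,213,76),('B2',430,260,76),('beaker',280,104,80),('bk2',306,107,80),('fix',273,240,60),('loose',340,245,60),('yel',223,248,76),('grn',224,215,76),('yel2',312,181,76),('jar',220,170,72),('bottle',401,184,105)]:
    print(n,onz(T,k,u,v,z).round())
E
```

```text
W1 [659.  71.  76.]
W2 [441. 389.  76.]
B1 [593. 310.  76.]
B2 [ 438. -411.   76.]
beaker [929.  24.  80.]
bk2 [917. -57.  80.]
fix [508.  52.  60.]
loose [ 489. -150.   60.]
yel [485. 201.  76.]
grn [585. 198.  76.]
yel2 [684. -70.  76.]
jar [725. 211.  72.]
bottle [ 663. -331.  105.]
```

View pics/z1.png

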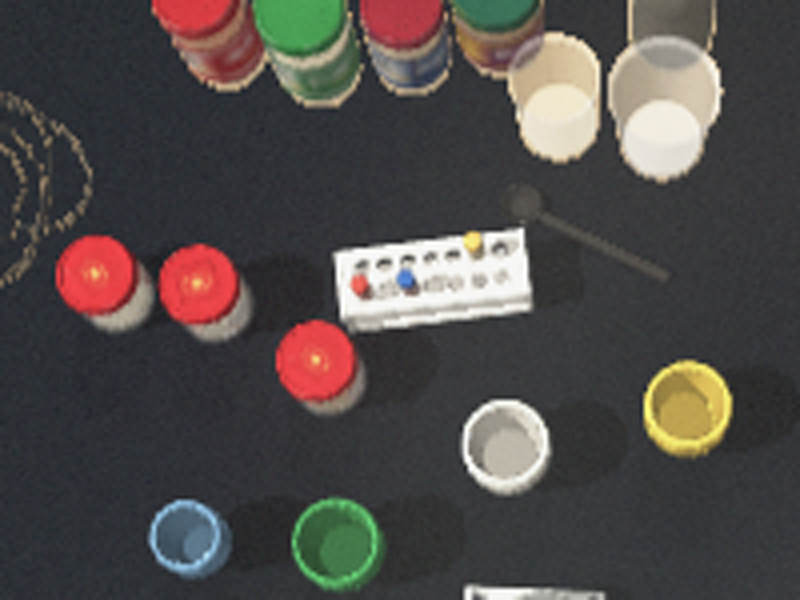

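View pics/z2.png

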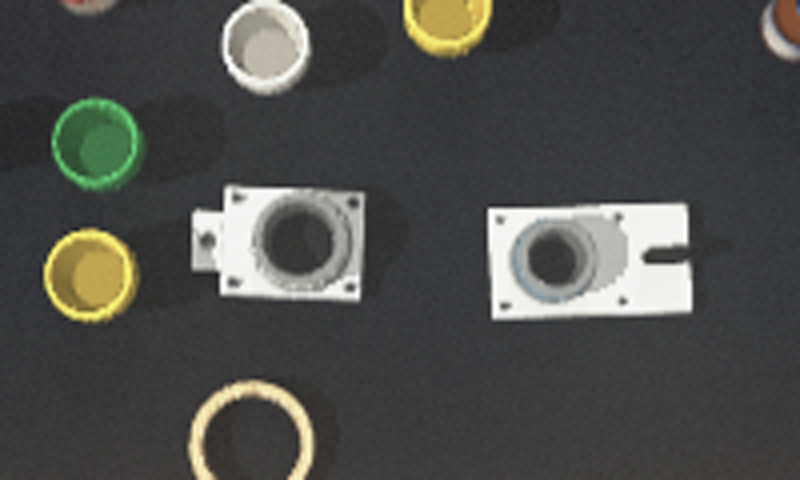

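Top view: the two white cups are at (266,190) and (160,264), the two blue ones at (187,213) and (430,260). The green and yellow cups are look-alikes, and the two beakers at the back are not cups. So there are 4 cups in total. The loose block's grip points to -y.

```bash
cat >> h.py <<'E'
def st():
    return env.read_state()
def pose():
    s=st(); return np.array(s['tool_pos']),R.from_rotvec(s['ee_rot']).as_matrix(),s
def goal(x,y,z,xdir=None):
    """xdir: desired world angle (rad) of tool x axis; None keep"""
    p,M,s=pose(); d=M.T@(np.array([x,y,z])-p)/1000
    a=np.arctan2(M[1,0],M[0,0]); turn=0
    if xdir is not None:
        turn=-((xdir-a+np.pi/2)%np.pi-np.pi/2)   # tool z down: positive turn reduces world yaw
    print('pos',p.round(1),'xang',round(a,3),'tilt z',M[:,2].round(3),'shift',d.round(4),'turn',round(turn,3),'q7',round(s['joint_positions'][6],2),'t',round(s['time'],2),'gap',round(s['finger_gap'],1),'F',np.round(s['wrist_force'],1))
    return d,turn
E
python3 - <<'E'
from h import *
for i in range(1): goal(430,-230,200,0.0)
p,M,s=pose(); print(M.round(3))
def cmask(im,lo,hi):
    return cv2.inRange(cv2.cvtColor(im,cv2.COLOR_RGB2HSV),lo,hi)
for f,nm in [('top0',0),('scene0',1)]:
    im,T,k=load(f)
    m=cmask(im,(95,70,90),(112,255,255)); n,l,s_,c=cv2.connectedComponentsWithStats(m)
    for i in range(1,n):
        if s_[i,4]>60: print(f,s_[i],c[i].round(1))
E
```

```text
pos [ 204.7 -616.3  197.6] xang -1.25 tilt z [-0.     0.001 -1.   ] shift [-0.2956 -0.3356 -0.0019] turn -1.25 q7 -0.21 t 0.15 gap 91.7 F [-0.5 -1.  -0.3]
[[ 0.315 -0.949 -0.   ]
 [-0.949 -0.315  0.001]
 [-0.001 -0.    -1.   ]]
top0 [ 57   7  75   3 123] [94.3  7.9]
top0 [  0 182  10  44 230] [  2.8 198.4]
top0 [177 205  21  20 300] [186.8 214.1]
top0 [419 252  22  20 323] [429.4 261.1]
scene0 [231  12  45  15  95] [253.   18.9]
scene0 [59 44 11  9 73] [63.8 47.8]
scene0 [  6  53  70  16 192] [40.6 60.6]
scene0 [  9  71  66  18 119] [40.4 79.4]
scene0 [407 189  21  30 468] [416.1 202.2]
scene0 [318 221  21   9  87] [327.8 226.1]
scene0 [151 238  22  32 533] [162.6 252.4]
```

Run:
```python
from h import *
goal(470,-70,330,0.0)
```

```text
pos [ 204.7 -616.3  197.6] xang -1.25 tilt z [-0.     0.001 -1.   ] shift [-0.435  -0.424  -0.1317] turn -1.25 q7 -0.21 t 0.15 gap 91.7 F [-0.5 -1.  -0.3]
```

Emit:
play_rows([
  [0,-0.435,-0.424,-0.132,-1.25],
  [0,-0.435,-0.424,-0.132,-1.25],
  [0,-0.435,-0.424,-0.132,-1.25],
  [0,-0.435,-0.424,-0.132,-1.25],
  [0,-0.435,-0.424,-0.132,-1.25],
])

```text
time: 0.57
tool_pos: [294.1, -431.6, 242.6]
ee_rot: [-2.991, 0.956, 0.001]
wrist_force: [1.8, -0.7, 0.2]
finger_gap: 91.4
```

Run:
```python
from h import *
goal(470,-70,330,0.0)
```

```text
pos [ 294.1 -431.6  242.6] xang -0.619 tilt z [-0.     0.001 -1.   ] shift [-0.0666 -0.3966 -0.0871] turn -0.619 q7 0.15 t 0.57 gap 91.4 F [ 1.8 -0.7  0.2]
```

Emit:
play_rows([
  [0,-0.067,-0.397,-0.087,-0.62],
  [0,-0.067,-0.397,-0.087,-0.62],
  [0,-0.067,-0.397,-0.087,-0.62],
  [0,-0.067,-0.397,-0.087,-0.62],
  [0,-0.067,-0.397,-0.087,-0.62],
])

```text
time: 0.98
tool_pos: [382.7, -248.3, 286.9]
ee_rot: [-3.141, -0.009, 0.002]
wrist_force: [0.9, -0.3, -0.3]
finger_gap: 91.7
```

Run:
```python
from h import *
goal(470,-70,330,0.0)
```

```text
pos [ 382.7 -248.3  286.9] xang 0.006 tilt z [-0.001  0.001 -1.   ] shift [ 0.0884 -0.1778 -0.0431] turn 0.006 q7 0.46 t 0.98 gap 91.7 F [ 0.9 -0.3 -0.3]
```

Emit:
play_rows([
  [0,0.088,-0.178,-0.043,0],
  [0,0.088,-0.178,-0.043,0],
  [0,0.088,-0.178,-0.043,0],
  [0,0.088,-0.178,-0.043,0],
  [0,0.088,-0.178,-0.043,0],
])

```text
time: 1.4
tool_pos: [470.1, -67.4, 330.6]
ee_rot: [3.141, 0.01, -0.001]
wrist_force: [1.3, -0.8, 0.1]
finger_gap: 91.9
```

Run:
```python
from h import *
goal(470,-70,330,0.0)
shot('wrist','w1.png'); goal(470,-70,330,0.0)
```

```text
pos [470.1 -67.4 330.6] xang 0.006 tilt z [-0.    -0.001 -1.   ] shift [-0.0001  0.0026  0.0007] turn 0.006 q7 -0.01 t 1.4 gap 91.9 F [ 1.3 -0.8  0.1]
pos [473.6 -59.2 332.7] xang 0.015 tilt z [ 0.005  0.003 -1.   ] shift [-0.0038  0.0107  0.0027] turn 0.015 q7 -0.01 t 1.45 gap 92.0 F [3.  6.  1.5]
```

View pics/w1.png

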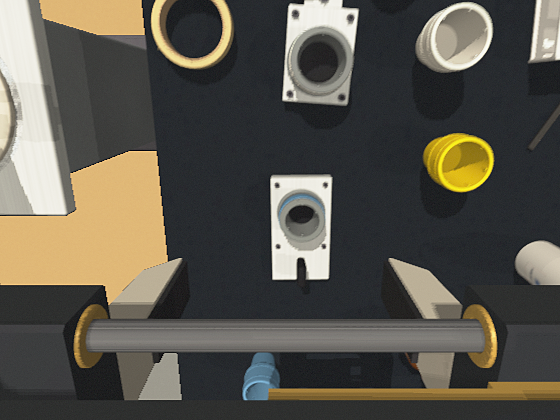

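Wrist view: the fixed block's sleeve is at (320,62), the loose block's sleeve at (302,215) with its grip at (303,270), and the large cup at (455,38). The arm was still swinging, so I'll retake this once it has settled.

Run:
```python
from h import *
for i in range(5): env.grab_frame('wrist')
p=[];
for i in range(4): p.append(pose()[0]);shot('wrist','w2.png')
print(np.round(p,1))
goal(470,-70,330,0.0)
crop('w2',250,0,400,130,5,'z3.png'); crop('w2',250,160,360,290,6,'z4.png')
```

```text
[[468.9 -71.  329.3]
 [468.8 -71.4 329.3]
 [468.9 -71.5 329.3]
 [469.  -71.4 329.4]]
pos [469.1 -71.2 329.5] xang 0.003 tilt z [-0.002  0.    -1.   ] shift [ 0.0009 -0.0012 -0.0005] turn 0.003 q7 -0.0 t 1.9 gap 91.9 F [-0.  -0.3  0.1]
```

View pics/z3.png

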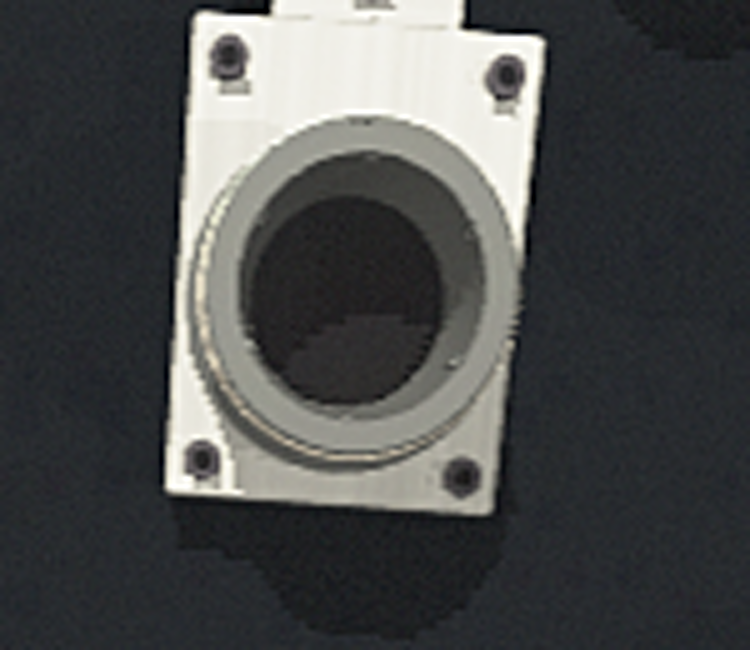

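View pics/z4.png

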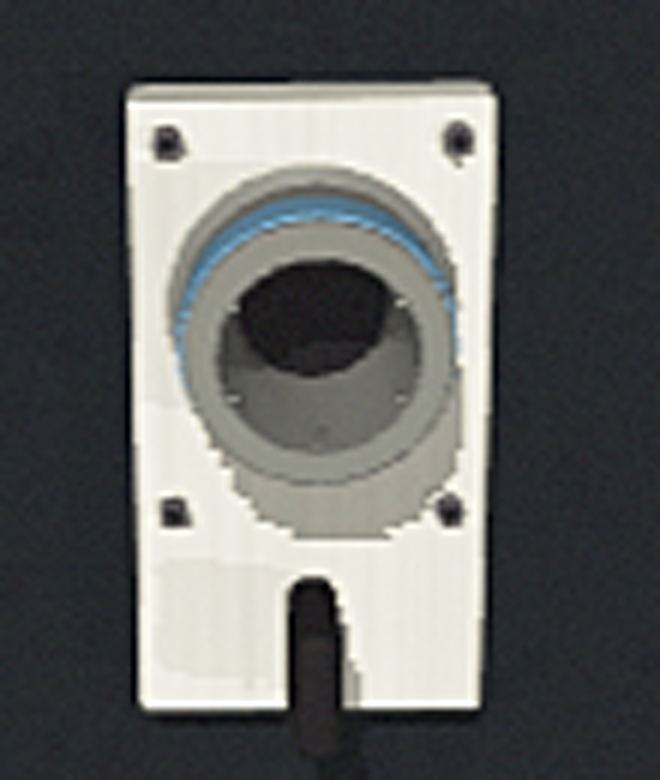

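Run:
```python
from h import *
im,T,k=load('w2')
def P(off,s,u,v,z): return onz(T,k,off[0]+(u-(s-1)/2)/s,off[1]+(v-(s-1)/2)/s,z)
f=[P((250,0),5,u,v,20)[:2] for u,v in [(165,493),(497,515),(545,37),(193,12)]]
l=[P((250,160),6,u,v,20)[:2] for u,v in [(140,708),(480,708),(497,98),(128,98)]]
for nm,c in (('fix',f),('loose',l)):
    c=np.array(c); print(nm,c.round(1).tolist(),[round(float(np.linalg.norm(c[i]-c[(i+1)%4])),1) for i in range(4)])
    for i in range(4):
        d=c[(i+1)%4]-c[i]; print('  ang',round(float(np.arctan2(d[1],d[0])),3))
print('mouthL',P((250,0),5,362,286,60).round(1),'mouthS',P((250,160),6,319.5,354,60).round(1))
```

```text
fix [[464.8, 3.9], [549.7, -1.3], [555.0, 107.6], [471.4, 112.7]] [85.0, 109.0, 83.7, 109.0]
  ang -0.061
  ang 1.522
  ang 3.081
  ang -1.631
loose [[450.5, -251.2], [534.8, -250.9], [532.5, -96.8], [449.0, -97.1]] [84.3, 154.1, 83.5, 154.1]
  ang 0.004
  ang 1.586
  ang -3.138
  ang -1.561
mouthL [509.8  49.6  60. ] mouthS [ 491.4 -144.4   60. ]
```

Run:
```python
from h import *
goal(492,-229.5,100,0.006)
```

```text
pos [469.1 -71.2 329.5] xang 0.003 tilt z [-0.002  0.    -1.   ] shift [0.0228 0.1585 0.2294] turn -0.003 q7 -0.0 t 1.9 gap 91.9 F [-0.  -0.3  0.1]
```

Emit:
play_rows([
  [0,0.005,0.04,0.03,0],
  [0,0.01,0.075,0.06,0],
  [0,0.015,0.11,0.09,0],
  [0,0.022,0.145,0.12,0],
  [0,0.0228,0.158,0.14,0],
])

```text
time: 2.32
tool_pos: [491.8, -228.9, 192.9]
ee_rot: [3.141, 0.001, -0.001]
wrist_force: [0.6, -0.3, 1.2]
finger_gap: 91.7
```

Run:
```python
from h import *
for i in range(4): shot('wrist','w3.png')
goal(492,-229.5,26,0.006)
```

```text
pos [ 490.3 -226.1  192.2] xang 0.0 tilt z [-0.004  0.003 -1.   ] shift [0.0024 0.0039 0.1661] turn -0.006 q7 0.07 t 2.52 gap 91.5 F [0.8 0.2 0.8]
```

View pics/w3.png

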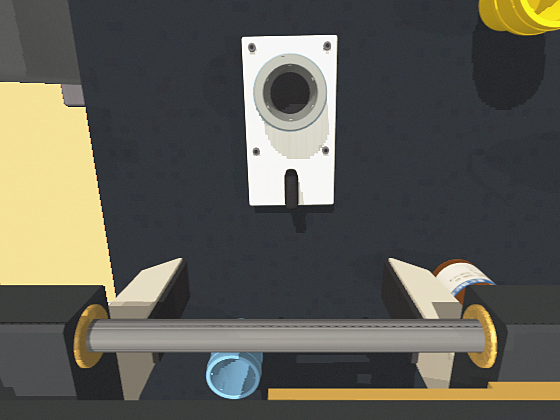

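The grip is at (291,187) and the block hasn't moved. I'll descend now.

Emit:
play_rows([
  [0,0.002,0.004,0.035,-0.006],
  [0,0.002,0.004,0.07,-0.006],
  [0,0.002,0.004,0.1,-0.006],
  [0,0.002,0.004,0.125,-0.006],
  [0,0.002,0.004,0.14,-0.006],
])

```text
time: 2.93
tool_pos: [491.2, -228.6, 51.1]
ee_rot: [-3.138, -0.011, 0.008]
wrist_force: [-0.5, 0.5, 0.4]
finger_gap: 91.8
```

Run:
```python
from h import *
for i in range(4): shot('wrist','w4.png')
goal(492,-229.5,27,0.006)
```

```text
pos [ 493.  -229.2   53.7] xang 0.007 tilt z [-0.002  0.003 -1.   ] shift [-0.0009  0.0004  0.0267] turn 0.001 q7 -0.07 t 3.13 gap 92.0 F [-0.1 -0.5 -0.6]
```

View pics/w4.png

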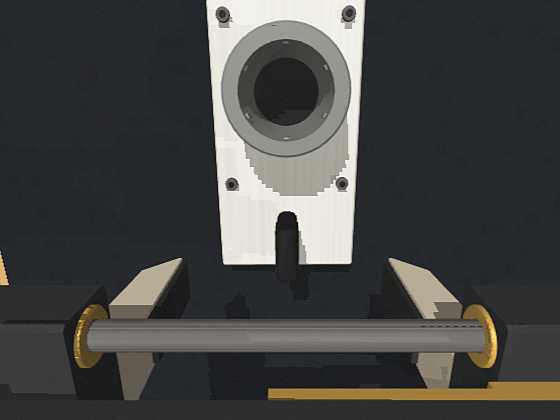

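The grip, at (287,245), is centred between the fingers. Going down the rest of the way and closing.

Emit:
play_rows([
  [0,-0.001,0.0,0.015,0],
  [0,-0.001,0.0,0.0265,0],
  [0,-0.001,0.0,0.0265,0],
  [120,-0.001,0.0,0.0265,0],
  [255,-0.001,0.0,0.0265,0],
])

```text
time: 3.55
tool_pos: [492.5, -229.3, 28.1]
ee_rot: [-3.139, -0.011, 0.002]
wrist_force: [0.1, 0.3, -0.1]
finger_gap: 82.8
```

Emit:
play_rows([
  [255,0,0,0,0],
  [255,0,0,0,0],
  [255,0,0,0,0],
  [255,0,0,0,0],
  [255,0,0,0,0],
])

```text
time: 3.97
tool_pos: [492.6, -229.3, 28.3]
ee_rot: [-3.139, -0.011, 0.002]
wrist_force: [-0.6, 1.3, -0.4]
finger_gap: 49.2
```

Run:
```python
from h import *
for i in range(1): shot('wrist','w5.png')
goal(499.3,-131.1,27,-0.058)
```

```text
pos [ 492.6 -229.4   28.2] xang 0.007 tilt z [-0.001  0.002 -1.   ] shift [ 0.0074 -0.0982  0.0014] turn 0.065 q7 -0.1 t 4.02 gap 45.6 F [-0.7  0.8  0.1]
```

Fingers close at about 80 mm/s, so they need another half second.

Emit:
play_rows([
  [255,0,0,0,0],
  [255,0,0,0,0],
  [255,0,0,0,0],
  [255,0,0,0,0],
  [255,0,0,0,0],
])

```text
time: 4.43
tool_pos: [492.6, -229.3, 28.1]
ee_rot: [-3.139, -0.011, 0.002]
wrist_force: [1.9, -0.1, -0.6]
finger_gap: 12.4
```

Run:
```python
from h import *
for i in range(2): shot('wrist','w5.png')
goal(499.3,-131.1,28,-0.058)
```

```text
pos [ 494.3 -229.2   29.1] xang 0.007 tilt z [ 0.002  0.002 -1.   ] shift [ 0.0058 -0.0981  0.0013] turn 0.065 q7 -0.1 t 4.53 gap 4.3 F [0.1 0.  1.7]
```

View pics/w5.png

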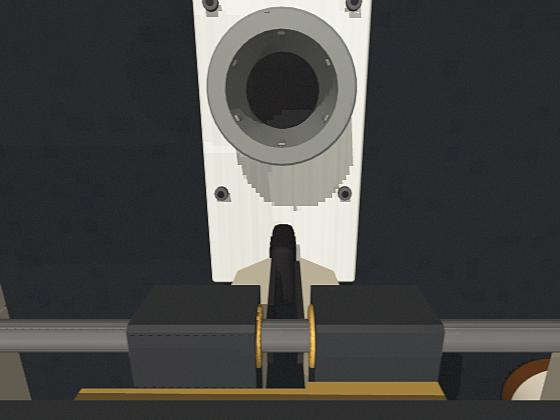

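Run:
```python
from h import *
for i in range(4): shot('wrist','w5.png')
goal(499.3,-131.1,28,-0.058)
crop('w5',180,200,380,350,4,'z5.png')
```

```text
pos [ 493.6 -229.4   29. ] xang 0.007 tilt z [ 0.     0.002 -1.   ] shift [ 0.0064 -0.0982  0.0012] turn 0.065 q7 -0.1 t 4.73 gap 0.3 F [-0.1  0.1  4.9]
```

View pics/z5.png

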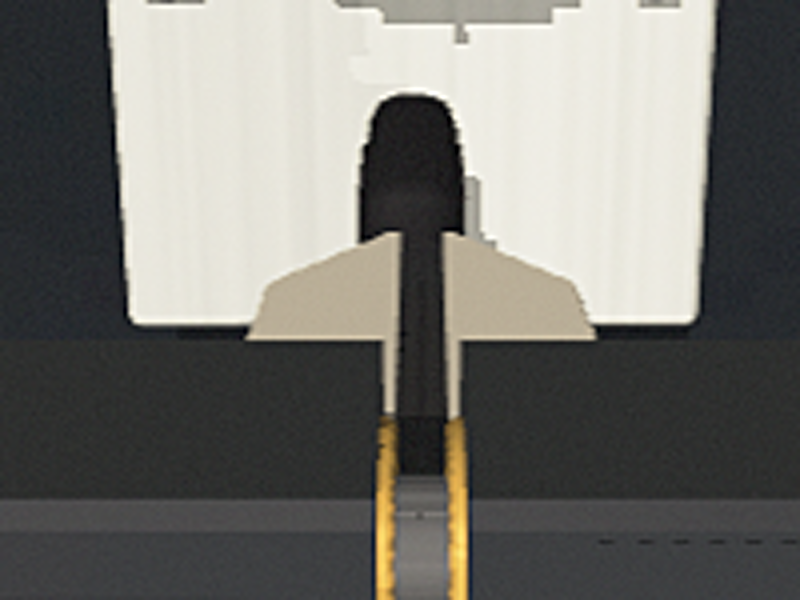

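Run:
```python
from h import *
shot('wrist','w6.png')
im,T,k=load('w6')
for p in [(492,-213,57),(492,-213,20),(492,-245,57),(486,-229,57),(498,-229,57),(492,-229,29),(492,-220,29),(492,-229,48)]:
    print(p,proj(T,k,p).round(0))
goal(492,-229.5,28,.006)
crop('w6',180,200,380,350,4,'z6.png')
```

```text
(492, -213, 57) [282. 245.]
(492, -213, 20) [283. 219.]
(492, -245, 57) [282. 306.]
(486, -229, 57) [269. 277.]
(498, -229, 57) [294. 277.]
(492, -229, 29) [282. 252.]
(492, -220, 29) [282. 237.]
(492, -229, 48) [282. 268.]
pos [ 493.6 -229.4   29.1] xang 0.007 tilt z [ 0.001  0.002 -1.   ] shift [-0.0017  0.0001  0.0011] turn 0.001 q7 -0.1 t 4.78 gap 0.5 F [-0.3  1.   5.2]
```

View pics/z6.png

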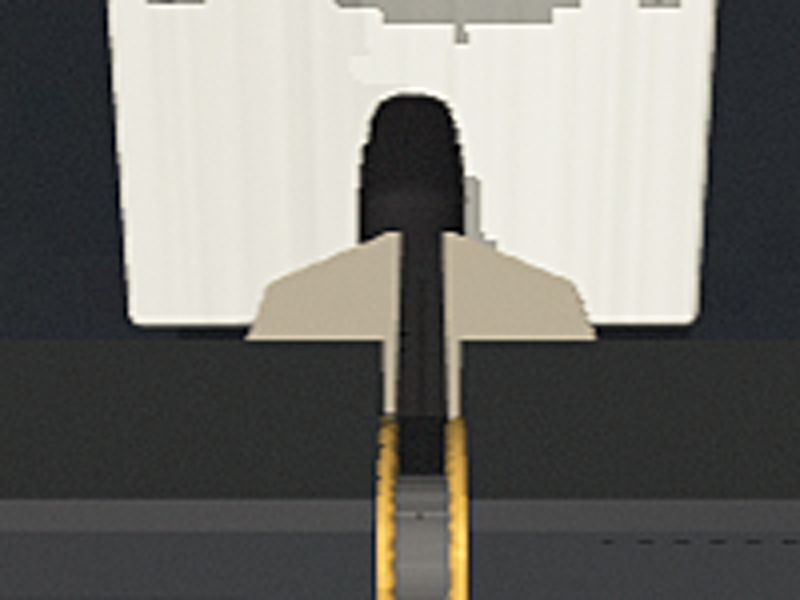

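Emit:
play_rows([
  [255,0.0,-0.004,0,0],
  [255,0.0,-0.008,0,0],
  [255,0.0,-0.012,0,0],
  [255,0.0,-0.016,0,0],
  [255,0.0,-0.02,0,0],
])

```text
time: 5.2
tool_pos: [493.4, -209.0, 29.1]
ee_rot: [-3.14, -0.012, -0.001]
wrist_force: [0.2, -1.1, 1.8]
finger_gap: 0.2
```

Run:
```python
from h import *
goal(499.3,-131.1,28,-0.058)
for i in range(3): shot('wrist','w7.png')
goal(499.3,-131.1,28,-0.058)
```

```text
pos [ 493.4 -209.    29.1] xang 0.007 tilt z [ 0.     0.001 -1.   ] shift [ 0.0064 -0.0778  0.0012] turn 0.065 q7 -0.14 t 5.2 gap 0.2 F [ 0.2 -1.1  1.8]
pos [ 493.5 -208.3   29.1] xang 0.009 tilt z [ 0.     0.002 -1.   ] shift [ 0.0065 -0.0771  0.0013] turn 0.067 q7 -0.14 t 5.35 gap 0.7 F [-0.1  0.7  1.9]
```

View pics/w7.png

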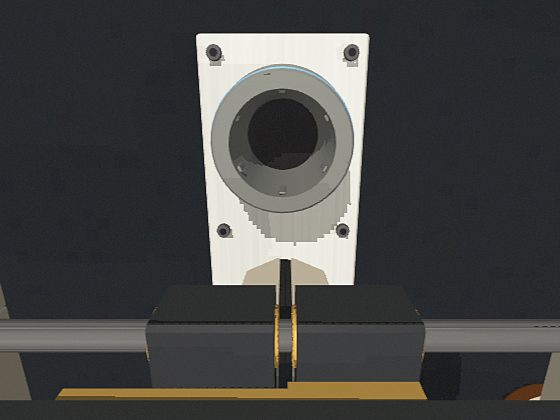

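```bash
python3 - <<'E'
from h import *
for f,uv in [('w5',(282,86)),('w7',(282.5,138))]:
    im,T,k=load(f); print(onz(T,k,*uv,60).round(1))
im,T,k=load('w7')
for u,v in [(197,34),(369,34)]: print(onz(T,k,u,v,20).round(1))
for p in [(493.5,-208.3,29),(493.5,-199,29),(493.5,-199,48),(492,-213,57),(492,-245,57)]: print(p,proj(T,k,p).round())
E
python3 - <<'E'
from h import *
shot('scene','s1.png'); shot('top','t1.png')
crop('s1',280,150,440,270,5,'z7.png')
crop('t1',240,180,400,300,5,'z8.png')
E
```

```text
[ 491.7 -143.4   60. ]
[ 491.8 -142.4   60. ]
[450.3 -98.3  20. ]
[532.6 -97.6  20. ]
(493.5, -208.3, 29) [285. 253.]
(493.5, -199, 29) [285. 238.]
(493.5, -199, 48) [286. 252.]
(492, -213, 57) [282. 287.]
(492, -245, 57) [282. 343.]
```

View pics/z7.png

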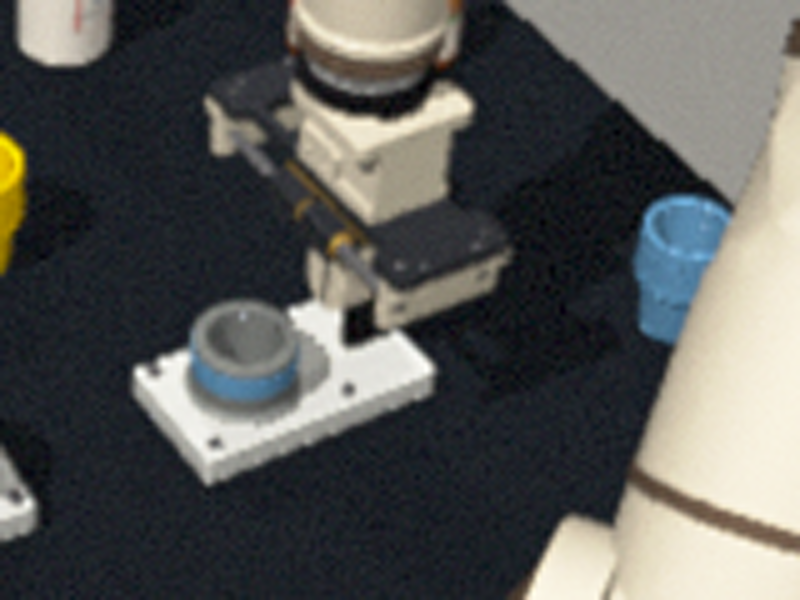

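View pics/z8.png

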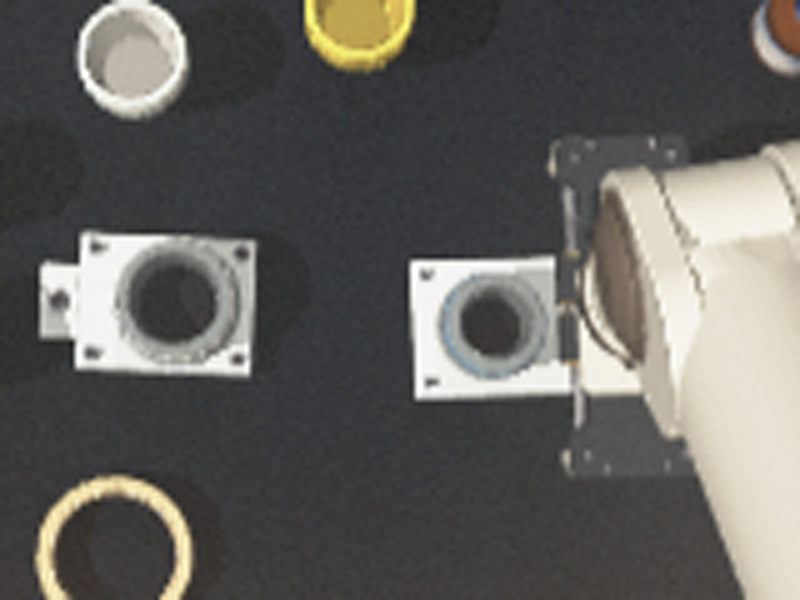

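Run:
```python
from h import *
im,T,k=load('s1')
for p in [(493.5,-208.3,29),(493.5,-208.3,60),(492,-213,57),(492,-213,20),(492,-245,57),(492,-229,57)]: 
    q=proj(T,k,p); print(p,q.round(),((q-[280,150])*5).round())
im,T,k=load('w2')
print('grip back top',onz(T,k,250+315/6,160+757/6,57).round(), 'front base',onz(T,k,250+312/6,160+578/6,20).round(),onz(T,k,250+312/6,160+578/6,57).round())
crop('w7',180,200,380,350,4,'z9.png')
```

```text
(493.5, -208.3, 29) [346. 217.] [330. 337.]
(493.5, -208.3, 60) [347. 210.] [335. 299.]
(492, -213, 57) [349. 210.] [343. 302.]
(492, -213, 20) [347. 219.] [337. 347.]
(492, -245, 57) [358. 207.] [389. 284.]
(492, -229, 57) [353. 209.] [366. 293.]
grip back top [ 493. -245.   57.] front base [ 493. -216.   20.] [ 491. -199.   57.]
```

View pics/z9.png

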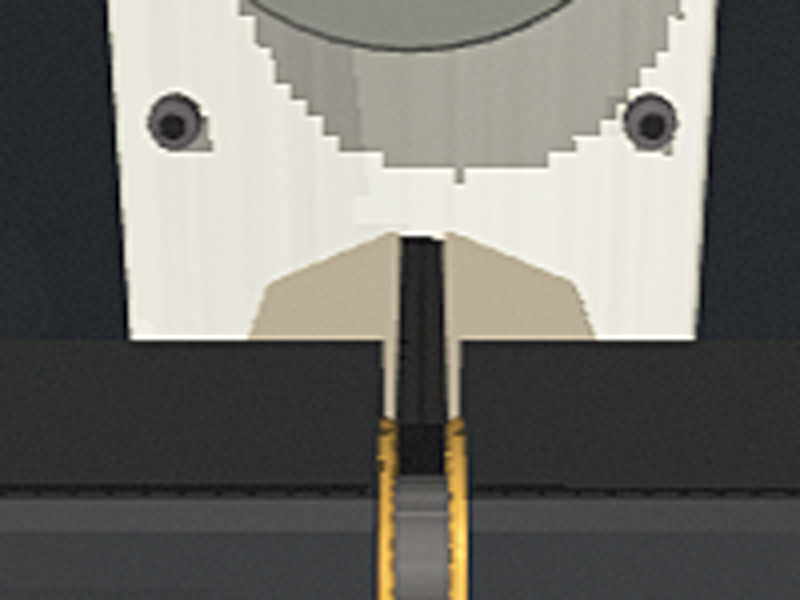

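The fingers shut fully without holding the grip. The scene view also puts the visible fingertips near crop (345,305), where the reported TCP should project to (330,337). So the real tips look well above the reported TCP. A gentle touch on the plate (z = 20) will settle it.

Emit:
play_rows([
  [255,0.0,0,0.002,0],
  [255,0.0,0,0.004,0],
  [255,0.0,0,0.006,0],
  [255,0.0,0,0.008,0],
  [255,0,0,0.008,0],
])

```text
time: 5.87
tool_pos: [494.5, -209.1, 27.1]
ee_rot: [3.138, 0.013, -0.0]
wrist_force: [-19.7, 5.8, 61.2]
finger_gap: 0.3
```

Emit:
play_rows([
  [255,0.0,0,0.001,0],
  [255,0.0,0,0.002,0],
  [255,0.0,0,0.003,0],
  [255,0.0,0,0.004,0],
  [255,0,0,0.004,0],
])

```text
time: 6.28
tool_pos: [495.8, -209.5, 27.7]
ee_rot: [3.134, 0.013, 0.001]
wrist_force: [-12.8, 4.0, 45.0]
finger_gap: 0.1
```

Emit:
play_rows([
  [255,0,0,-0.02,0],
  [255,0,0,-0.05,0],
  [255,0,0,-0.08,0],
  [255,0,0,-0.1,0],
  [255,0,0,-0.1,0],
])

```text
time: 6.7
tool_pos: [498.8, -209.8, 131.9]
ee_rot: [3.131, 0.013, 0.011]
wrist_force: [0.9, 0.5, 0.5]
finger_gap: 0.4
```

Run:
```python
from h import *
for i in range(6): shot('scene','s2.png')
print(goal(492,-215,60,.006))
print(st()['ee_rot'],st()['wrist_torque'])
shot('wrist','w8.png'); shot('top','t2.png')
crop('s2',280,120,440,240,5,'z10.png')
im,T,k=load('s2')
p=pose()[0]
for d in (0,28): q=proj(T,k,p+[0,0,d]); print(q.round(),((q-[280,120])*5).round())
```

```text
pos [ 494.6 -208.5  126.3] xang 0.008 tilt z [-0.002 -0.006 -1.   ] shift [-0.0026  0.006   0.0663] turn 0.002 q7 -0.04 t 7.0 gap 0.7 F [-0.3 -0.7  0.2]
(array([-0.00259703,  0.00604718,  0.0663034 ]), np.float64(0.0022837870526573045))
[ 3.13535043e+00  1.29940324e-02 -2.43086831e-03] [ 0.00381715 -0.14093002  0.01445269]
[349. 192.] [343. 360.]
[350. 184.] [348. 322.]
```

View pics/z10.png

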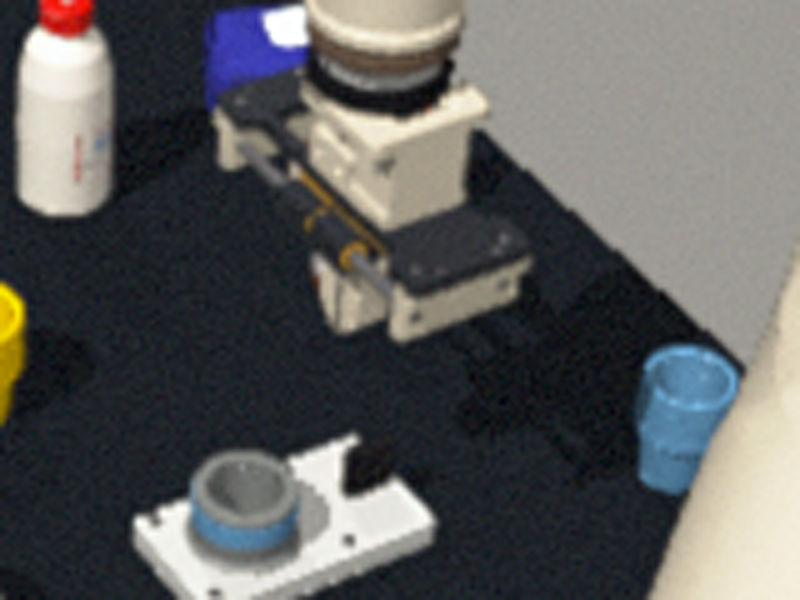

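View pics/w8.png

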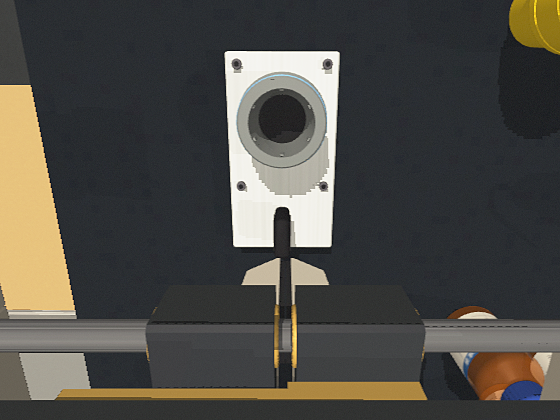

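Run:
```python
from h import *
im,T,k=load('w8'); p=pose()[0]
for z in (p[2],p[2]+20,p[2]+28): print(z,onz(T,k,285,258.5,z).round(1),onz(T,k,243,283,z).round(1))
crop('t2',300,180,420,290,6,'z11.png')
im,T,k=load('t2')
for d in (0,28): q=proj(T,k,p+[0,0,d]); print(q.round(),((q-[300,180])*6).round())
```

```text
126.5616712719023 [ 494.5 -211.7  126.6] [ 471.1 -227.   126.6]
146.5616712719023 [ 494.5 -202.1  146.6] [ 473.6 -215.8  146.6]
154.5616712719023 [ 494.5 -198.3  154.6] [ 474.6 -211.3  154.6]
[363. 241.] [377. 365.]
[364. 240.] [386. 361.]
```

View pics/z11.png

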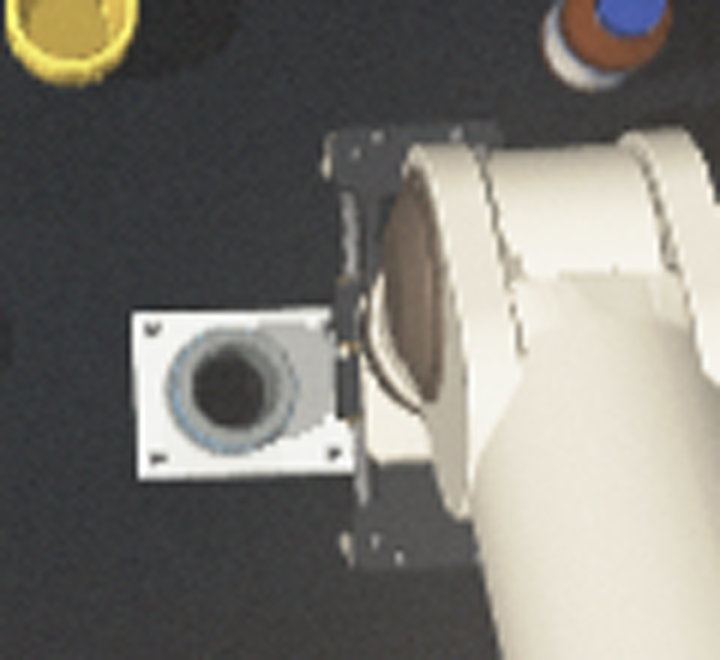

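```bash
cat >> h.py <<'E'
ZO=27.5
def tgoal(x,y,ztip,xdir=None): return goal(x,y,ztip-ZO,xdir)
E
python3 - <<'E'
from h import *
im,T,k=load('w8')
c=np.array([onz(T,k,u,v,20)[:2] for u,v in [(234,247),(332,247),(339.5,52),(225,52)]]);print(c.round(1),c.mean(0))
print(onz(T,k,281.5,118,60).round(1),onz(T,k,282,210,57).round(1))
tgoal(492,-229,70,.004)
E
```

```text
[[ 451.1 -252.2]
 [ 534.8 -251.5]
 [ 532.8  -98. ]
 [ 450.   -98.7]] [ 492.17210904 -175.07994279]
[ 491.6 -141.8   60. ] [ 492.2 -206.5   57. ]
pos [ 495.  -208.4  126.6] xang 0.009 tilt z [-0.001 -0.006 -1.   ] shift [-0.0031  0.0201  0.0842] turn 0.005 q7 -0.04 t 7.1 gap 0.7 F [ 0.  -0.6 -0.4]
```

Emit:
play_rows([
  [0,-0.001,0.007,0,0],
  [0,-0.002,0.014,0,0],
  [0,-0.003,0.021,0,0],
  [0,-0.003,0.021,0,0.003],
  [0,-0.003,0.021,0,0.003],
])

```text
time: 7.52
tool_pos: [492.0, -230.4, 126.5]
ee_rot: [3.135, 0.005, -0.002]
wrist_force: [0.1, 0.6, -0.2]
finger_gap: 29.1
```

Emit:
play_rows([
  [110,0,0,0.0,0],
  [110,0,0,0.0,0],
  [110,0,0,0.02,0],
  [110,0,0,0.035,0],
  [110,0,0,0.04,0],
])

```text
time: 7.93
tool_pos: [490.6, -230.0, 84.8]
ee_rot: [3.137, 0.006, -0.006]
wrist_force: [-1.0, 0.0, 0.2]
finger_gap: 52.3
```

Run:
```python
from h import *
env.grab_frame('wrist')
tgoal(492.2,-229.8,25,.004)
shot('wrist','w9.png')
```

```text
pos [ 490.5 -229.9   84.7] xang 0.004 tilt z [-0.004 -0.005 -1.   ] shift [ 0.0021 -0.0005  0.0872] turn -0.0 q7 -0.04 t 7.98 gap 52.0 F [ 0.1 -0.3 -0.9]
```

View pics/w9.png

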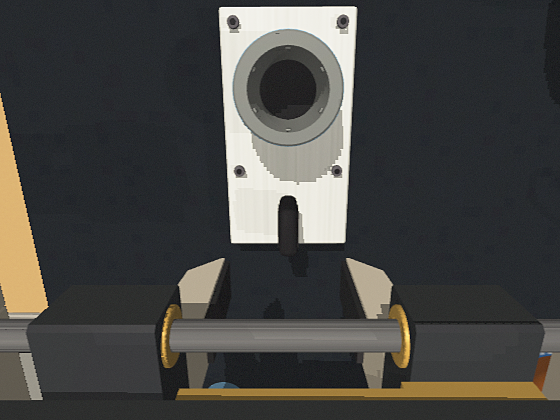

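Emit:
play_rows([
  [110,0.002,0,0.02,0],
  [110,0.002,0,0.04,0],
  [110,0.002,0,0.06,0],
  [110,0.002,0,0.075,0],
  [110,0.002,0,0.08,0],
])

```text
time: 8.45
tool_pos: [492.0, -229.9, 4.3]
ee_rot: [3.138, 0.007, -0.008]
wrist_force: [-0.9, -0.5, 0.3]
finger_gap: 52.6
```

Run:
```python
from h import *
tgoal(492.2,-229.8,25,.004)
shot('wrist','w10.png')
tgoal(492.2,-229.8,25,.004)
```

```text
pos [ 492.  -229.9    4.3] xang 0.004 tilt z [-0.005 -0.004 -1.   ] shift [ 0.0002 -0.0002  0.0068] turn 0.0 q7 -0.14 t 8.45 gap 52.6 F [-0.9 -0.5  0.3]
pos [ 492.  -229.8    4.3] xang 0.004 tilt z [-0.005 -0.004 -1.   ] shift [ 0.0002 -0.0001  0.0068] turn 0.0 q7 -0.14 t 8.5 gap 52.0 F [ 0.4  0.3 -0.6]
```

View pics/w10.png

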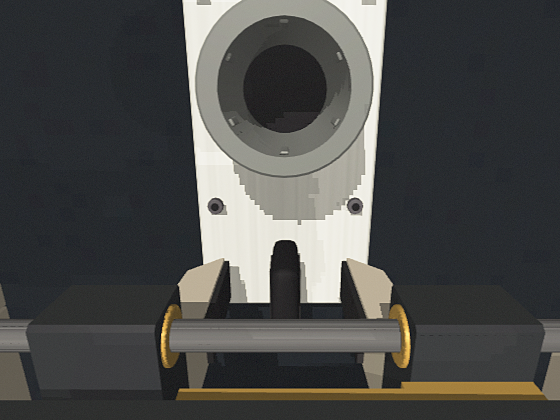

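Emit:
play_rows([
  [110,0,0,0.003,0],
  [110,0,0,0.006,0],
  [180,0,0,0.006,0],
  [255,0,0,0.006,0],
  [255,0,0,0.006,0],
])

```text
time: 8.92
tool_pos: [492.5, -230.1, -1.1]
ee_rot: [3.137, 0.007, -0.006]
wrist_force: [-0.8, 1.0, 0.5]
finger_gap: 36.8
```

Emit:
play_rows([
  [255,0,0,0,0],
  [255,0,0,0,0],
  [255,0,0,0,0],
  [255,0,0,0,0],
  [255,0,0,0,0],
])

```text
time: 9.33
tool_pos: [492.4, -230.2, -0.9]
ee_rot: [3.137, 0.007, -0.007]
wrist_force: [-1.6, -0.4, 2.3]
finger_gap: 12.2
```

Run:
```python
from h import *
shot('wrist','w11.png')
goal(499.3,-134,-2,-0.058)
```

```text
pos [ 492.4 -230.3   -0.8] xang 0.004 tilt z [-0.004 -0.005 -1.   ] shift [ 0.0073 -0.0962  0.0007] turn 0.062 q7 -0.14 t 9.38 gap 11.9 F [-2.1  0.3  3.8]
```

Gripped at a gap of 12 mm. Sliding the block.

Emit:
play_rows([
  [255,0.001,-0.01,0,0.01],
  [255,0.002,-0.022,0,0.02],
  [255,0.004,-0.036,0,0.035],
  [255,0.005,-0.048,0,0.05],
  [255,0.006,-0.058,0,0.062],
])

```text
time: 9.8
tool_pos: [498.2, -174.0, -0.9]
ee_rot: [3.133, -0.094, -0.006]
wrist_force: [-0.9, -4.9, 2.9]
finger_gap: 11.6
```

Run:
```python
from h import *
shot('wrist','w12.png')
goal(499.3,-134,-1,-0.058)
```

```text
pos [ 498.7 -170.8   -0.8] xang -0.058 tilt z [-0.003 -0.005 -1.   ] shift [-0.0015 -0.0367 -0.    ] turn -0.0 q7 -0.31 t 9.85 gap 12.1 F [ 0.4  0.4 -1.9]
```

View pics/w12.png

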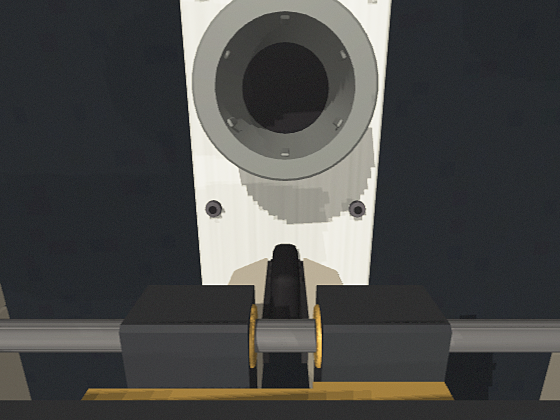

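Emit:
play_rows([
  [255,0,-0.009,0,0],
  [255,-0.001,-0.018,0,0],
  [255,-0.001,-0.026,0,0],
  [255,-0.0015,-0.031,0,0],
  [255,-0.0015,-0.032,0,0],
])

```text
time: 10.27
tool_pos: [499.2, -138.1, -0.9]
ee_rot: [3.135, -0.089, -0.005]
wrist_force: [-0.8, -2.8, 1.9]
finger_gap: 12.0
```

Run:
```python
from h import *
for i in range(3): shot('top','t3.png')
goal(499.3,-131,-1,-0.058)
crop('t3',230,200,360,290,6,'z12.png')
shot('scene','s3.png'); crop('s3',220,200,360,290,5,'z13.png')
```

```text
pos [ 499.2 -138.    -0.9] xang -0.058 tilt z [-0.003 -0.004 -1.   ] shift [-0.0003 -0.007   0.0001] turn 0.0 q7 -0.38 t 10.42 gap 11.7 F [0.3 0.3 2.2]
```

View pics/z12.png

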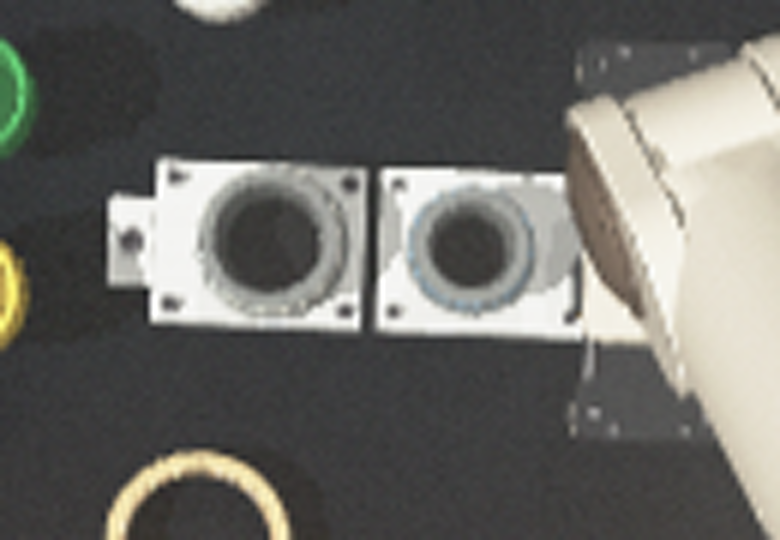

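View pics/z13.png

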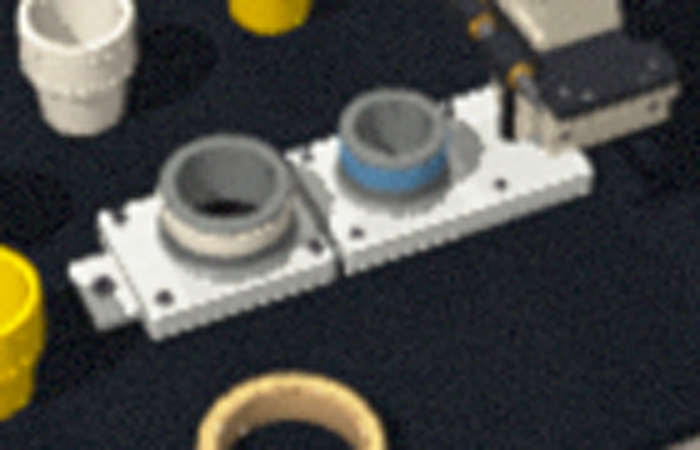

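Emit:
play_rows([
  [255,0.001,-0.002,0,0],
  [255,0.001,-0.004,0,0],
  [255,0.001,-0.006,0,0],
  [255,0.001,-0.007,0,0],
  [255,0.001,-0.008,0,0],
])

```text
time: 10.88
tool_pos: [500.3, -132.5, -0.9]
ee_rot: [3.134, -0.094, -0.006]
wrist_force: [-0.9, -5.3, 2.9]
finger_gap: 12.1
```

Emit:
play_rows([
  [255,0,-0.0005,0,0],
  [255,0,-0.001,0,0],
  [255,0,-0.001,0,0],
  [255,0,-0.001,0,0],
  [255,0,-0.001,0,0],
])

```text
time: 11.3
tool_pos: [500.3, -132.4, -0.9]
ee_rot: [3.133, -0.095, -0.006]
wrist_force: [-0.2, -5.0, 2.3]
finger_gap: 12.1
```

Run:
```python
from h import *
for i in range(3): shot('top','t4.png')
goal(499.3,-131,-1,-0.058)
crop('t4',230,200,360,290,6,'z14.png')
```

```text
pos [ 500.3 -132.4   -0.9] xang -0.06 tilt z [-0.004 -0.007 -1.   ] shift [-0.0011 -0.0013  0.0001] turn -0.002 q7 -0.39 t 11.45 gap 12.3 F [-1.1 -4.5  2.6]
```

View pics/z14.png

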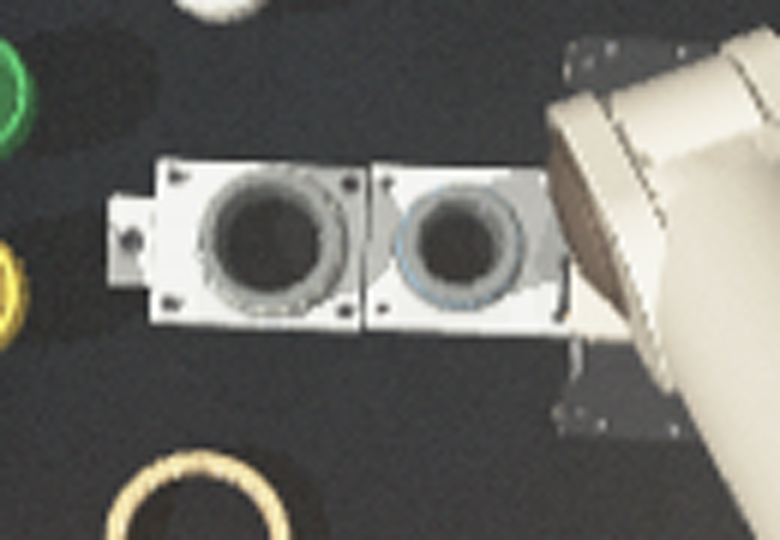

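The seam is a thin line now. I'll press a little more to confirm contact.

Emit:
play_rows([
  [255,0,-0.001,0,0],
  [255,0,-0.002,0,0],
  [255,0,-0.003,0,0],
  [255,0,-0.004,0,0],
  [255,0,-0.004,0,0],
])

```text
time: 11.87
tool_pos: [500.3, -131.7, -0.8]
ee_rot: [3.129, -0.098, -0.006]
wrist_force: [-0.4, -9.6, 2.8]
finger_gap: 11.8
```

Run:
```python
from h import *
shot('top','t5.png'); crop('t5',230,200,360,290,6,'z15.png')
goal(499.3,-131,-1,-0.058)
```

```text
pos [ 500.3 -131.7   -0.8] xang -0.063 tilt z [-0.005 -0.011 -1.   ] shift [-0.001  -0.0007  0.0002] turn -0.005 q7 -0.4 t 11.92 gap 11.3 F [ -1.6 -10.1   2.6]
```

View pics/z15.png

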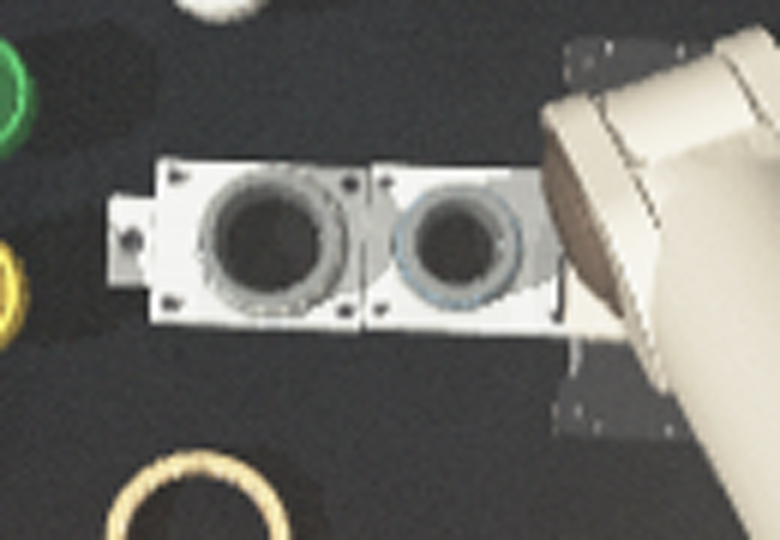

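The seam has gone and the contact force is 10 N. Releasing and rising.

Emit:
play_rows([
  [200,0,0,0,0],
  [140,0,0,0,0],
  [110,0,0,0,0],
  [110,0,0,0,0],
  [110,0,0,0,0],
])

```text
time: 12.33
tool_pos: [500.3, -130.7, -1.0]
ee_rot: [3.13, -0.096, -0.007]
wrist_force: [-0.0, -0.1, 0.2]
finger_gap: 40.5
```

Emit:
play_rows([
  [90,0,0,-0.01,0],
  [40,0,0,-0.04,0],
  [0,0,0,-0.08,0],
  [0,0,0,-0.12,0],
  [0,0,0,-0.16,0],
])

```text
time: 12.75
tool_pos: [500.5, -127.9, 161.0]
ee_rot: [3.131, -0.094, -0.008]
wrist_force: [0.1, -0.9, 0.7]
finger_gap: 73.8
```

Run:
```python
from h import *
goal(650,-60,250,-0.058)
```

```text
pos [ 500.5 -127.9  161. ] xang -0.06 tilt z [-0.005 -0.009 -1.   ] shift [ 0.1448 -0.0759 -0.0904] turn -0.002 q7 -0.2 t 12.75 gap 73.8 F [ 0.1 -0.9  0.7]
```

Run:
```python
from h import *
goal(600,20,260,0)
```

```text
pos [ 500.5 -127.9  161. ] xang -0.06 tilt z [-0.005 -0.009 -1.   ] shift [ 0.09   -0.1527 -0.1008] turn -0.06 q7 -0.2 t 12.75 gap 73.8 F [ 0.1 -0.9  0.7]
```

Emit:
play_rows([
  [0,0.02,-0.033,-0.022,-0.02],
  [0,0.04,-0.068,-0.045,-0.04],
  [0,0.06,-0.102,-0.068,-0.06],
  [0,0.08,-0.135,-0.09,-0.06],
  [0,0.09,-0.152,-0.1,-0.06],
])

```text
time: 13.17
tool_pos: [600.7, 21.7, 261.8]
ee_rot: [3.133, 0.002, -0.006]
wrist_force: [0.6, -0.6, 0.4]
finger_gap: 91.5
```

Run:
```python
from h import *
for i in range(6): shot('wrist','w13.png')
goal(600,20,260,0)
```

```text
pos [598.9  18.1 258.5] xang -0.0 tilt z [-0.007 -0.01  -1.   ] shift [ 0.0011 -0.0019 -0.0015] turn -0.0 q7 -0.4 t 13.47 gap 92.0 F [-0.2 -0.2  0.5]
```

View pics/w13.png

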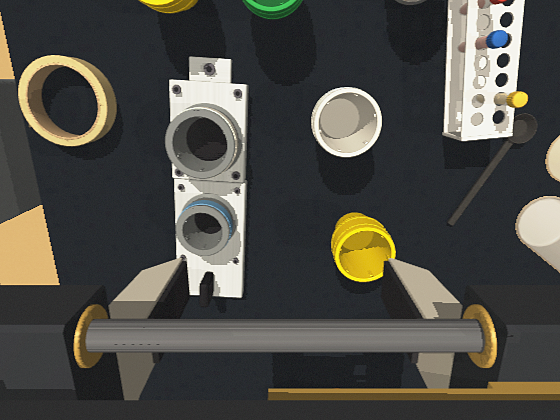

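Wrist view: the fixed sleeve is at (208,140), the small sleeve at (206,224) and the white cup's rim at (347,120). The blocks are flush.

Run:
```python
from h import *
crop('w13',150,70,270,310,3,'z16.png'); crop('w13',300,75,400,175,6,'z17.png')
```

```text
(no output)
```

View pics/z16.png

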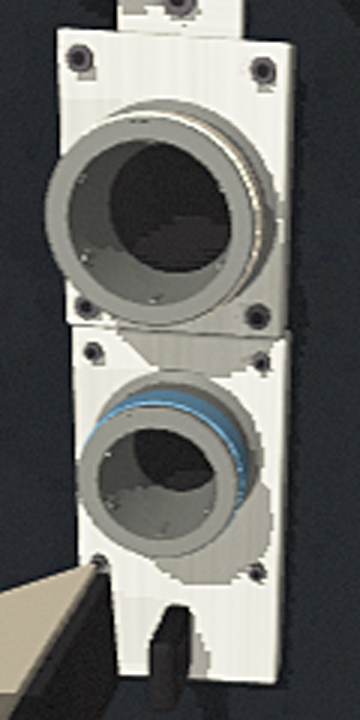

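View pics/z17.png

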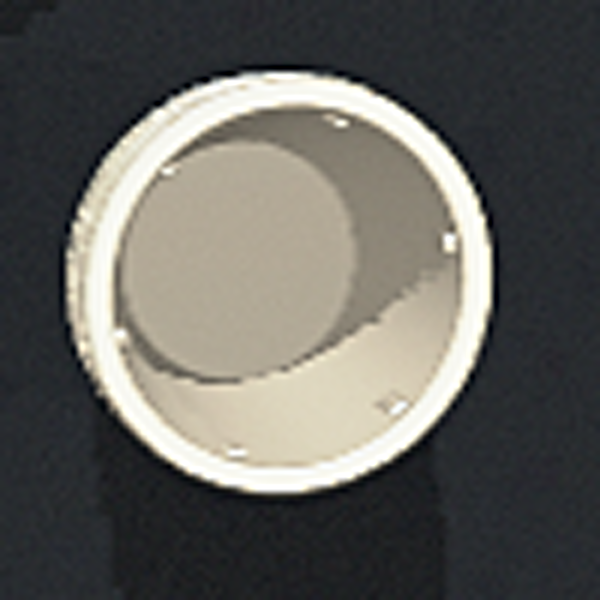

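```bash
cat >> h.py <<'E'
def Pz(f,off,s,pts,z):
    im,T,k=load(f); return np.array([onz(T,k,off[0]+(u-(s-1)/2)/s,off[1]+(v-(s-1)/2)/s,z)[:2] for u,v in pts])
def ang(a,b): d=b-a; return round(float(np.arctan2(d[1],d[0])),4)
E
python3 - <<'E'
from h import *
c=Pz('w13',(150,70),3,[(68,322),(286,335),(294,45),(57,28)],20); print('fix',c.round(1).tolist(),ang(c[0],c[1]),ang(c[3],c[2]),ang(c[0],c[3])-np.pi/2,ang(c[1],c[2])-np.pi/2)
c=Pz('w13',(150,70),3,[(276,683),(291,337),(71,323)],20); print('loose',c.round(1).tolist(),ang(c[2],c[1]),ang(c[0],c[1])-np.pi/2)
print('mouthL',Pz('w13',(150,70),3,[(150,219)],60).round(1),'mouthS',Pz('w13',(150,70),3,[(158.5,480)],60).round(1))
print('W1',Pz('w13',(300,75),6,[(288,286),(291,282)],76).round(1), 'diam',np.ptp(Pz('w13',(300,75),6,[(80,282),(493,282)],76),0).round(1))
E
```

```text
fix [[465.7, 5.3], [550.5, 0.3], [557.0, 107.5], [472.1, 113.2]] -0.0587 -0.0671 -0.05959632679489646 -0.06039632679489659
loose [[540.9, -155.3], [552.5, -0.5], [466.8, 4.9]] -0.0628 -0.07429632679489662
mouthL [[510.   50.9]] mouthS [[506.1 -45. ]]
W1 [[658.2  73. ]
 [658.6  73.6]] diam [66.3  0.1]
```

Blocks measured: gap about 0 mm, offset about 1.7 mm, angle about 0.01 rad, all within limits. Next, pick white cup 1.

Run:
```python
from h import *
tgoal(658.4,73.3,110,0)
```

```text
pos [598.9  18.1 258.5] xang -0.0 tilt z [-0.007 -0.01  -1.   ] shift [ 0.0608 -0.057   0.175 ] turn -0.0 q7 -0.4 t 13.47 gap 92.0 F [-0.2 -0.2  0.5]
```

Emit:
play_rows([
  [0,0.02,-0.019,0.02,0],
  [0,0.04,-0.038,0.06,0],
  [0,0.06,-0.056,0.1,0],
  [0,0.061,-0.057,0.13,0],
  [0,0.061,-0.057,0.15,0],
])

```text
time: 13.88
tool_pos: [656.2, 72.9, 101.6]
ee_rot: [3.132, -0.001, -0.022]
wrist_force: [-1.0, -1.1, -0.2]
finger_gap: 91.6
```

Run:
```python
from h import *
for i in range(4): shot('wrist','w14.png')
tgoal(658.4,73.3,41,0)
```

```text
pos [658.3  71.9 107.4] xang -0.002 tilt z [-0.009 -0.01  -1.   ] shift [ 0.001  -0.0024  0.0939] turn -0.002 q7 -0.57 t 14.08 gap 91.7 F [0.9 1.  0.6]
```

View pics/w14.png

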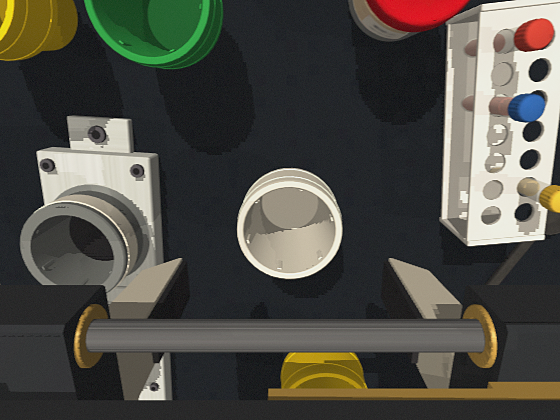

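Run:
```python
from h import *
crop('w14',220,150,360,290,5,'z18.png')
c=Pz('w14',(0,0),1,[(237,230),(342,230),(289.5,180),(289.5,278)],76);print(c.round(1))
```

```text
[[626.2  73.3]
 [691.   73.4]
 [658.6 105. ]
 [658.7  40. ]]
```

View pics/z18.png

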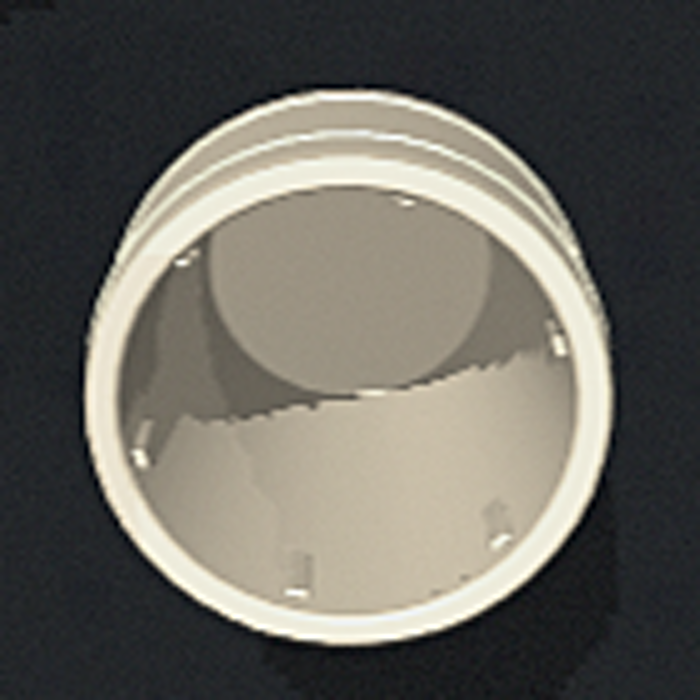

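Emit:
play_rows([
  [0,0.001,-0.001,0.025,0],
  [0,0.001,-0.0015,0.05,0],
  [0,0.001,-0.0015,0.075,0],
  [0,0.001,-0.0015,0.09,0],
  [0,0.001,-0.0015,0.093,0],
])

```text
time: 14.5
tool_pos: [657.7, 70.7, 13.5]
ee_rot: [3.13, -0.006, -0.016]
wrist_force: [-0.3, -0.5, -0.4]
finger_gap: 91.5
```

Run:
```python
from h import *
env.grab_frame('wrist')
tgoal(658.5,72.4,41,0)
```

```text
pos [658.2  71.3  14.3] xang -0.004 tilt z [-0.009 -0.011 -1.   ] shift [ 0.0003 -0.0011  0.0008] turn -0.004 q7 -0.63 t 14.55 gap 91.6 F [-0.7  0.7 -0.2]
```

Emit:
play_rows([
  [60,0,-0.001,0,0],
  [90,0,-0.001,0,0],
  [255,0,-0.001,0,0],
  [255,0,-0.001,0,0],
  [255,0,-0.001,0,0],
])

```text
time: 14.97
tool_pos: [659.0, 72.5, 15.4]
ee_rot: [3.131, -0.005, -0.012]
wrist_force: [-0.5, -0.8, 3.7]
finger_gap: 65.0
```

Emit:
play_rows([
  [255,0,0,0,0],
  [255,0,0,-0.01,0],
  [255,0,0,-0.03,0],
  [255,0,0,-0.06,0],
  [255,0,0,-0.1,0],
])

```text
time: 15.38
tool_pos: [657.5, 73.0, 114.2]
ee_rot: [3.13, -0.005, -0.021]
wrist_force: [0.2, 0.0, -1.1]
finger_gap: 64.9
```

Run:
```python
from h import *
for i in range(4): shot('wrist','w15.png')
goal(510,50.5,140,0)
```

```text
pos [661.   73.8 117.7] xang -0.003 tilt z [-0.004 -0.011 -1.   ] shift [-0.151   0.0241 -0.0214] turn -0.003 q7 -0.57 t 15.58 gap 65.0 F [-0.6 -0.9 -0.2]
```

View pics/w15.png

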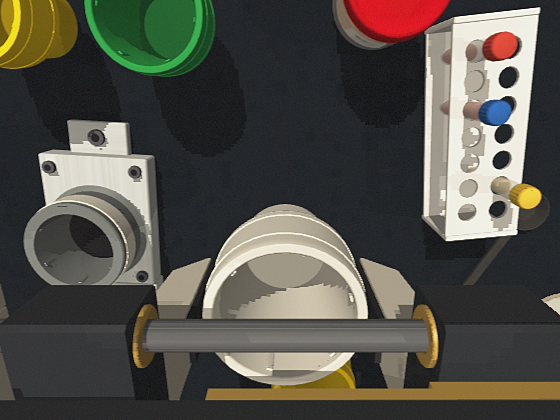

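Run:
```python
from h import *
crop('w15',10,170,160,300,5,'z19.png')
print(Pz('w15',(0,0),1,[(78,242),(24,242),(133,242)],60).round(1))
```

```text
[[514.1  56. ]
 [475.4  56.2]
 [553.6  55.9]]
```

View pics/z19.png

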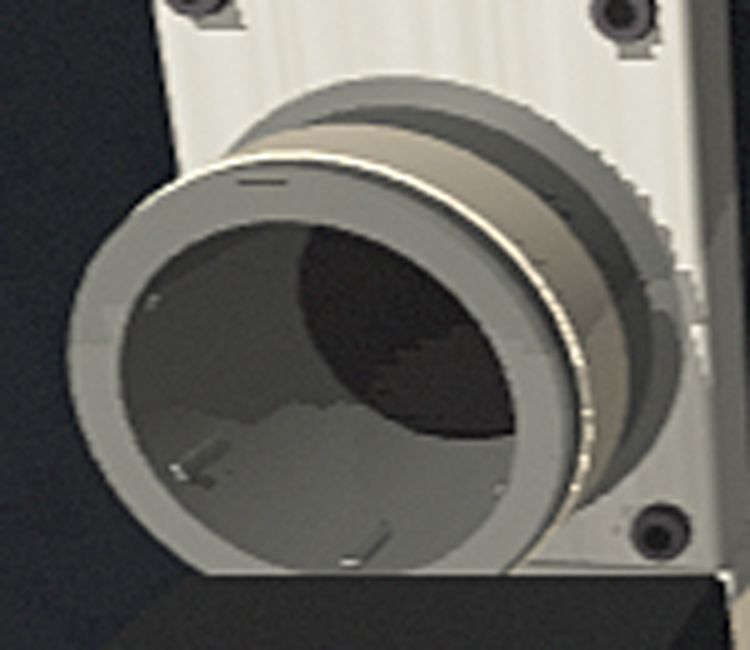

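Run:
```python
from h import *
print(Pz('w15',(10,170),5,[(317.5,402),(317.5,395)],60).round(1))
goal(510,50.3,110,0)
```

```text
[[509.4  49.8]
 [509.7  50.9]]
pos [661.   73.8 117.7] xang -0.003 tilt z [-0.004 -0.011 -1.   ] shift [-0.1509  0.024   0.0086] turn -0.003 q7 -0.57 t 15.58 gap 65.0 F [-0.6 -0.9 -0.2]
```

Emit:
play_rows([
  [255,-0.03,0.005,0,0],
  [255,-0.07,0.011,0,0],
  [255,-0.11,0.017,0,0],
  [255,-0.14,0.022,0.005,0],
  [255,-0.151,0.024,0.008,0],
])

```text
time: 16.0
tool_pos: [503.3, 48.8, 108.5]
ee_rot: [3.128, -0.004, -0.017]
wrist_force: [-0.3, -0.5, -2.1]
finger_gap: 64.7
```

Run:
```python
from h import *
for i in range(6): shot('wrist','w16.png')
goal(510,50.3,70,0); shot('scene','s4.png'); crop('s4',210,150,330,270,5,'z20.png')
```

```text
pos [511.2  50.6 110.7] xang -0.004 tilt z [-0.003 -0.01  -1.   ] shift [-0.001  -0.0001  0.0407] turn -0.004 q7 -0.59 t 16.3 gap 64.9 F [ 0.4 -0.6 -0.3]
```

View pics/w16.png

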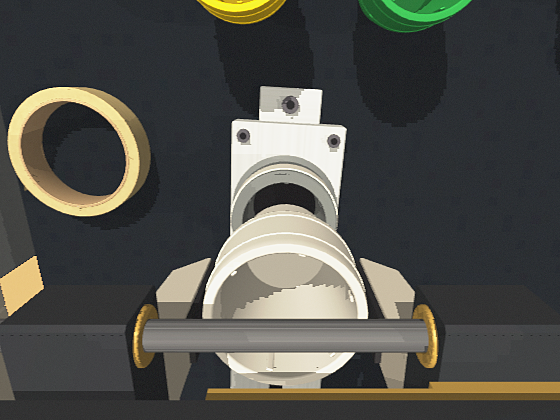

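View pics/z20.png

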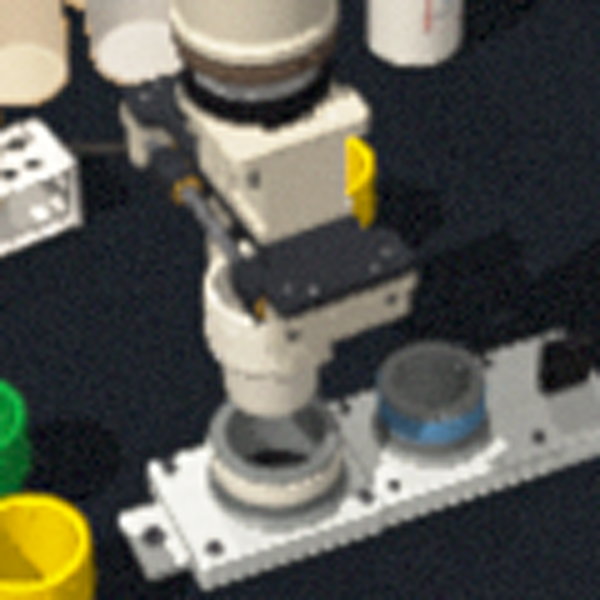

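The cup is lined up over the sleeve. Going down, gently at the end.

Emit:
play_rows([
  [255,-0.001,0,0.012,0],
  [255,-0.001,0,0.025,0],
  [255,-0.001,0,0.037,0],
  [255,-0.001,0,0.048,0],
  [255,-0.001,0,0.055,0],
])

```text
time: 16.77
tool_pos: [508.6, 50.2, 53.3]
ee_rot: [3.132, -0.005, -0.01]
wrist_force: [-0.0, -0.7, 0.7]
finger_gap: 64.7
```

Run:
```python
from h import *
for i in range(2): shot('wrist','w17.png')
goal(510,50.3,46,0)
```

```text
pos [508.5  50.2  53.8] xang -0.003 tilt z [-0.007 -0.009 -1.   ] shift [ 0.0016 -0.0001  0.0077] turn -0.003 q7 -0.66 t 16.87 gap 65.3 F [ 0.6 -0.   0.4]
```

Emit:
play_rows([
  [255,0.0015,0,0.001,0],
  [255,0.0015,0,0.002,0],
  [255,0.0015,0,0.003,0],
  [255,0.0015,0,0.004,0],
  [255,0.0015,0,0.005,0],
])

```text
time: 17.28
tool_pos: [510.3, 50.1, 49.1]
ee_rot: [3.132, -0.005, -0.009]
wrist_force: [-0.9, 0.6, 0.2]
finger_gap: 65.1
```

Emit:
play_rows([
  [255,0,0,0.001,0],
  [255,0,0,0.002,0],
  [255,0,0,0.003,0],
  [255,0,0,0.003,0],
  [255,0,0,0.003,0],
])

```text
time: 17.7
tool_pos: [510.4, 50.1, 46.1]
ee_rot: [3.132, -0.005, -0.009]
wrist_force: [0.2, -0.3, 1.6]
finger_gap: 64.8
```

Contact is starting about where expected (z about 46). Continuing in 1 mm steps.

Emit:
play_rows([
  [255,0,0,0.0005,0],
  [255,0,0,0.001,0],
  [255,0,0,0.0015,0],
  [255,0,0,0.002,0],
  [255,0,0,0.002,0],
])

```text
time: 18.12
tool_pos: [510.5, 50.1, 44.6]
ee_rot: [3.132, -0.005, -0.009]
wrist_force: [-1.7, 0.2, 6.1]
finger_gap: 65.1
```

Emit:
play_rows([
  [255,0,0,0.0005,0],
  [255,0,0,0.001,0],
  [255,0,0,0.0015,0],
  [255,0,0,0.0015,0],
  [255,0,0,0.0015,0],
])

```text
time: 18.53
tool_pos: [510.4, 50.1, 43.6]
ee_rot: [3.131, -0.005, -0.009]
wrist_force: [-2.7, -0.7, 7.6]
finger_gap: 65.1
```

Emit:
play_rows([
  [255,0,0,0.0007,0],
  [255,0,0,0.0014,0],
  [255,0,0,0.002,0],
  [255,0,0,0.002,0],
  [255,0,0,0.002,0],
])

```text
time: 18.95
tool_pos: [510.5, 50.1, 42.2]
ee_rot: [3.13, -0.005, -0.009]
wrist_force: [-3.3, -1.2, 7.3]
finger_gap: 64.9
```

Run:
```python
from h import *
for i in range(3): env.grab_frame('wrist'); print(st()['wrist_force'].round(1),pose()[0].round(1))
```

```text
[-2.5 -0.2  7.5] [510.5  50.1  42.2]
[-2.3 -0.4  8. ] [510.5  50.1  42.2]
[-2.2 -0.6  7.6] [510.5  50.1  42.2]
```

Emit:
play_rows([
  [255,0,0,0.0007,0],
  [255,0,0,0.0014,0],
  [255,0,0,0.002,0],
  [255,0,0,0.002,0],
  [255,0,0,0.002,0],
])

```text
time: 19.52
tool_pos: [510.4, 50.1, 40.9]
ee_rot: [3.13, -0.005, -0.008]
wrist_force: [-2.6, -1.1, 8.1]
finger_gap: 65.0
```

Run:
```python
from h import *
for i in range(3): shot('wrist','w18.png'); print(st()['wrist_force'].round(1),pose()[0].round(1))
shot('scene','s5.png'); crop('s5',210,170,310,260,7,'z21.png')
```

```text
[-3.  -0.5  9.1] [510.4  50.1  40.9]
[-2.1 -0.5  8.2] [510.4  50.1  40.9]
[-2.  -1.   8.5] [510.4  50.1  40.9]
```

View pics/z21.png

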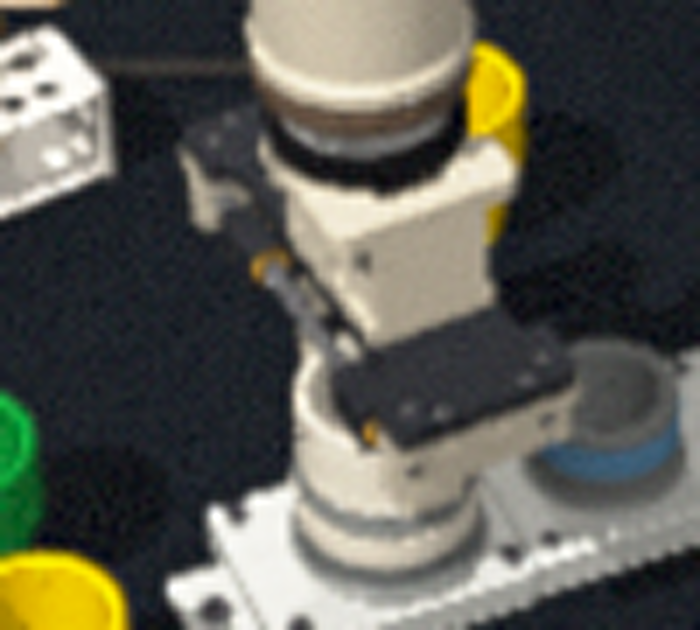

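View pics/w18.png

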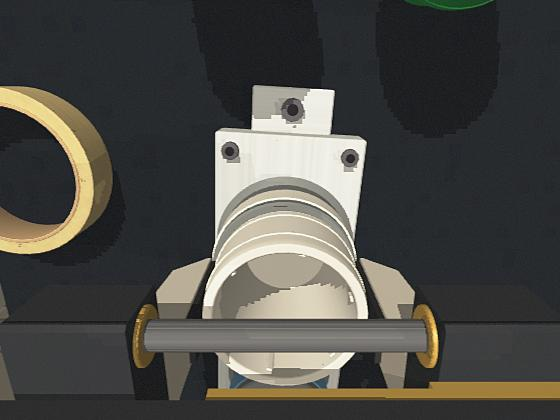

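Force (8.5 N) and travel agree on a slit of about 6 mm. Pressing about 2 mm more.

Emit:
play_rows([
  [255,0,0,0.0008,0],
  [255,0,0,0.0016,0],
  [255,0,0,0.0024,0],
  [255,0,0,0.0029,0],
  [255,0,0,0.0029,0],
])

```text
time: 20.13
tool_pos: [510.4, 50.0, 39.0]
ee_rot: [3.129, -0.005, -0.008]
wrist_force: [-4.6, -1.6, 12.5]
finger_gap: 65.0
```

Run:
```python
from h import *
for i in range(4): shot('wrist','w18.png'); print(st()['wrist_force'].round(1),pose()[0].round(1))
```

```text
[-3.7 -0.7 13.1] [510.4  50.   39. ]
[-4.4 -1.8 12.7] [510.5  50.   39. ]
[-3.9 -1.4 12.7] [510.4  50.   39. ]
[-3.6 -1.8 12.7] [510.4  50.   39. ]
```

Emit:
play_rows([
  [200,0,0,-0.0005,0],
  [60,0,0,-0.0005,0],
  [30,0,0,0,0],
  [0,0,0,0,0],
  [0,0,0,0,0],
])

```text
time: 20.75
tool_pos: [510.3, 49.9, 38.8]
ee_rot: [3.129, -0.005, -0.009]
wrist_force: [0.3, 1.1, -0.2]
finger_gap: 86.2
```

Emit:
play_rows([
  [0,0,0,-0.01,0],
  [0,0,0,-0.04,0],
  [0,0,0,-0.08,0],
  [0,0,0.03,-0.12,0],
  [0,0,0.06,-0.13,0],
])

```text
time: 21.17
tool_pos: [513.1, -3.9, 174.4]
ee_rot: [3.131, 0.008, 0.001]
wrist_force: [0.8, 0.4, 0.1]
finger_gap: 91.7
```

Run:
```python
from h import *
for i in range(5): shot('wrist','w19.png')
shot('scene','s6.png'); crop('s6',210,170,310,260,7,'z22.png');shot('top','t6.png')
print(goal(0,0,0))
```

```text
pos [510.1  -7.2 169.1] xang -0.001 tilt z [-0.007 -0.012 -1.   ] shift [-0.509  -0.0086  0.1724] turn 0 q7 -0.4 t 21.52 gap 91.7 F [ 0.3 -0.  -0.4]
(array([-0.50897168, -0.00856555,  0.17238949]), 0)
```

View pics/z22.png

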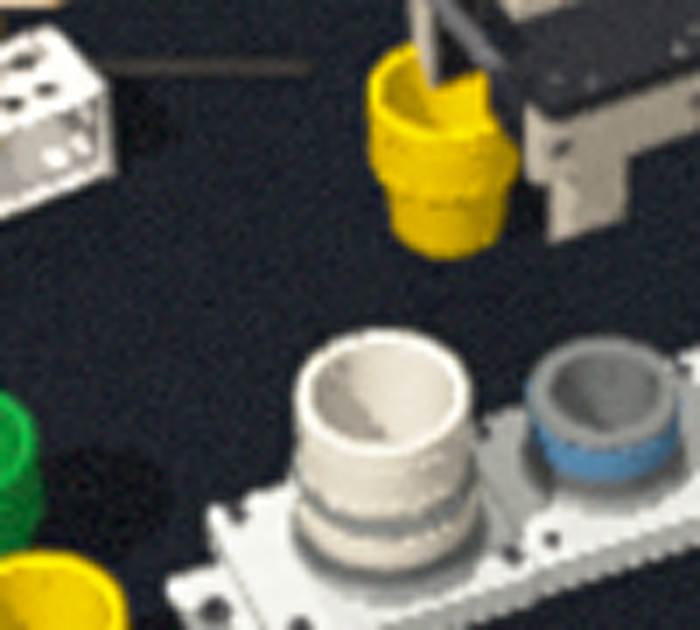

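View pics/w19.png

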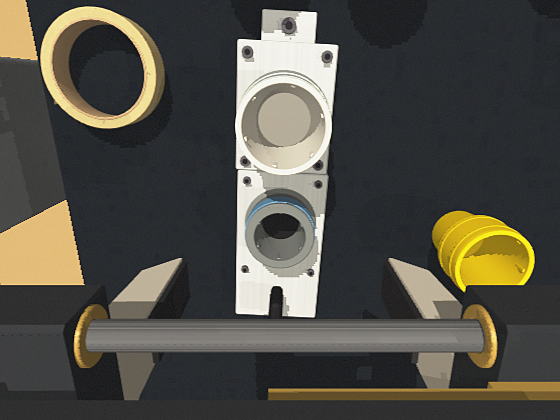

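Emit:
play_rows([
  [0,-0.025,0,0,0],
  [0,-0.05,0,0,0],
  [0,-0.075,0,0,0],
  [0,-0.09,0,0,0],
  [0,-0.09,0,0,0],
])

```text
time: 21.93
tool_pos: [415.9, -6.0, 168.4]
ee_rot: [3.128, 0.003, -0.018]
wrist_force: [-0.4, 0.5, -0.2]
finger_gap: 91.6
```

Run:
```python
from h import *
for i in range(6): env.grab_frame('wrist')
shot('wrist','w20.png')
crop('w19',220,30,350,190,5,'z23.png'); crop('w20',300,30,460,200,4,'z24.png')
print(pose()[0])
```

```text
[420.95768277  -6.45178967 169.65934513]
```

View pics/z23.png

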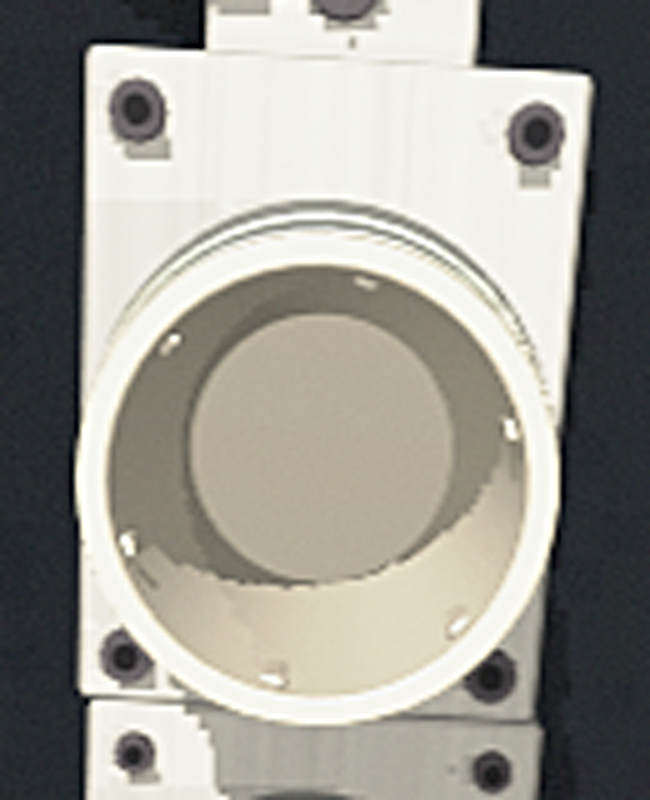

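View pics/z24.png

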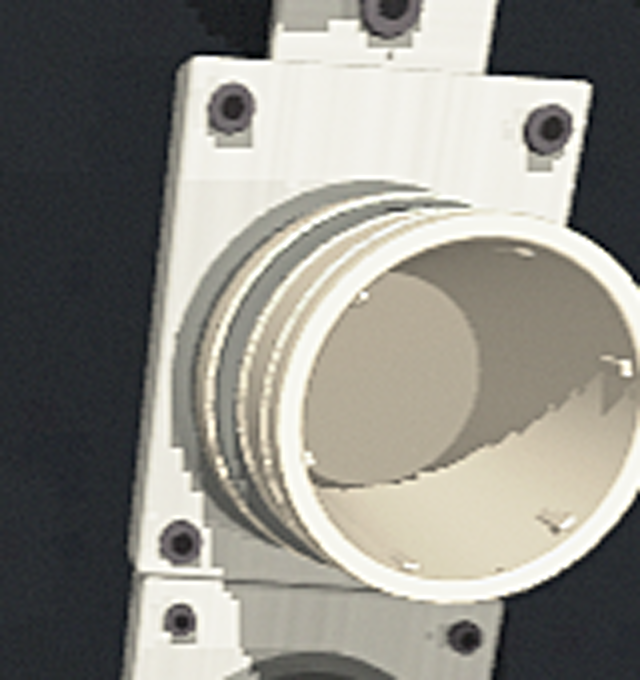

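Run:
```python
from h import *
crop('w20',355,70,475,190,6,'z25.png')
```

```text
(no output)
```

View pics/z25.png

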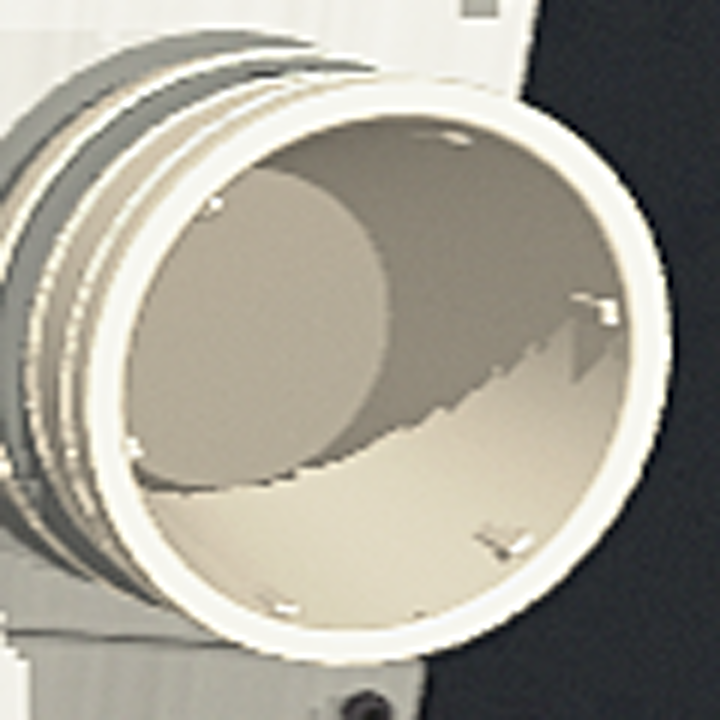

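```bash
cat >> h.py <<'E'
def tri(f1,p1,f2,p2):
    A=[];b=[]
    M=np.zeros((3,3));v=np.zeros(3);rs=[]
    for f,p in ((f1,p1),(f2,p2)):
        im,T,k=load(f); o,d=ray(T,k,*p); d=d/np.linalg.norm(d); Q=np.eye(3)-np.outer(d,d); M+=Q; v+=Q@o; rs.append((o,Q))
    x=np.linalg.solve(M,v); return x.round(1),[round(float(np.linalg.norm(Q@(x-o))),1) for o,Q in rs]
def full(off,s,p): return (off[0]+(p[0]-(s-1)/2)/s,off[1]+(p[1]-(s-1)/2)/s)
E
python3 - <<'E'
from h import *
A=lambda p: full((220,30),5,p); B=lambda p: full((300,30),4,p); C=lambda p: full((355,70),6,p)
print('rim',tri('w19',A((317.7,480)),'w20',C((377,372))))
print('cornTR',tri('w19',A((592,73)),'w20',B((590,83))))
print('cornTL',tri('w19',A((88,45)),'w20',B((189,57))))
print('boltTL',tri('w19',A((138,110)),'w20',B((232,107))))
print('boltTR',tri('w19',A((538,133)),'w20',B((549,130))))
print('boltBL',tri('w19',A((126,656)),'w20',B((181,542))))
E
```

```text
rim (array([509.9,  50.9,  99.4]), [0.1, 0.1])
cornTR (array([555.3, 108.3,  17.2]), [0.3, 0.3])
cornTL (array([471.6, 113.3,  16.9]), [0.2, 0.2])
boltTL (array([480.1, 103.1,  22.8]), [0.0, 0.0])
boltTR (array([546.1,  98.9,  22.2]), [0.3, 0.3])
boltBL (array([474.2,  12.3,  22.5]), [0.0, 0.0])
```

Run:
```python
from h import *
crop('w19',230,180,330,280,6,'z26.png'); crop('w20',320,160,430,270,6,'z27.png')
```

```text
(no output)
```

View pics/z26.png

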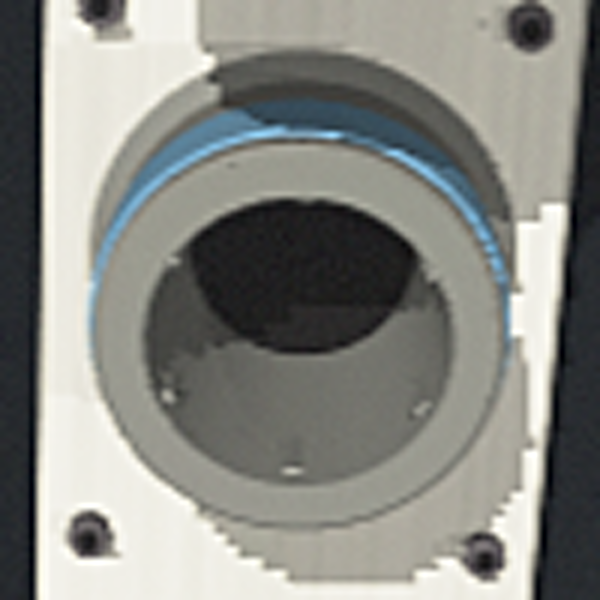

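View pics/z27.png

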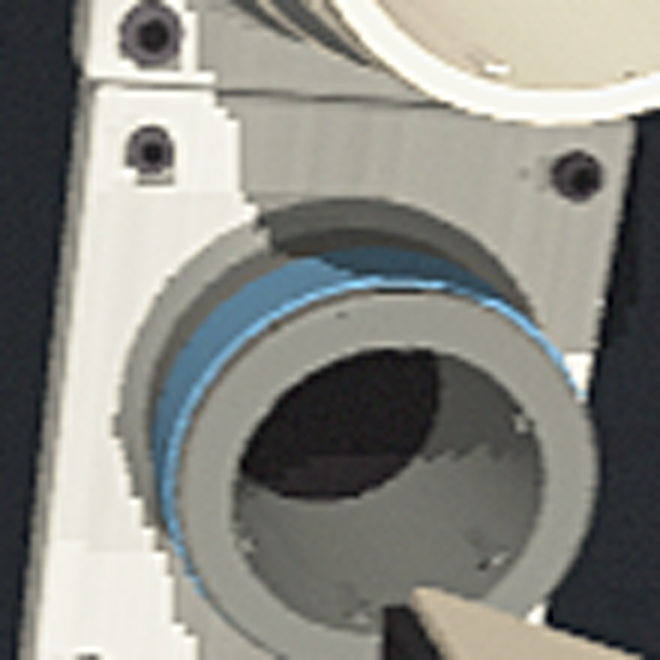

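Run:
```python
from h import *
A=lambda p: full((230,180),6,p); B=lambda p: full((320,160),6,p)
print('sleeve in',tri('w19',A((298,342)),'w20',B((390,490))))
print('sleeve out',tri('w19',A((300,333)),'w20',B((388,482))))
for n,a,b in [('tl',(101,2),(150,153)),('tr',(529,26),(576,176))]: print(n,tri('w19',A(a),'w20',B(b)))
```

```text
sleeve in (array([505.4, -45.7,  61.3]), [0.0, 0.0])
sleeve out (array([505.6, -45.4,  59.1]), [0.1, 0.1])
tl (array([474.9,  -5.9,  22.4]), [0.4, 0.4])
tr (array([540.6,  -9.9,  22.1]), [0.2, 0.2])
```

```bash
cat >> h.py <<'E'
from scipy.optimize import least_squares
def inner_rim(f,box,thr=215,dbg=None):
    """contour of dark interior inside bright ring, via threshold; returns Nx2 full px contour"""
    im,T,k=load(f); x0,y0,x1,y1=box; g=cv2.cvtColor(im,cv2.COLOR_RGB2GRAY)[y0:y1,x0:x1]
    g=cv2.resize(g,None,fx=4,fy=4,interpolation=cv2.INTER_CUBIC)
    m=(g<thr).astype(np.uint8); n,l,s,c=cv2.connectedComponentsWithStats(m)
    h,w=g.shape; i=l[h//2,w//2]
    cs,_=cv2.findContours((l==i).astype(np.uint8),cv2.RETR_EXTERNAL,cv2.CHAIN_APPROX_NONE)
    c=max(cs,key=cv2.contourArea); hull=cv2.convexHull(c)[:,0,:]
    e=cv2.fitEllipse(cv2.convexHull(c).astype(np.float32))
    return hull/4.-0.375+[x0,y0],(np.array(e[0])/4-.375+[x0,y0],np.array(e[1])/4,e[2])
def epts(e,n=40):
    (c,ax,a)=e; t=np.linspace(0,2*np.pi,n,endpoint=False); a=np.deg2rad(a)
    X=ax[0]/2*np.cos(t);Y=ax[1]/2*np.sin(t)
    return np.stack([c[0]+X*np.cos(a)-Y*np.sin(a),c[1]+X*np.sin(a)+Y*np.cos(a)],1)
def circ(f,pts,z):
    im,T,k=load(f); P=np.array([onz(T,k,u,v,z)[:2] for u,v in pts])
    r=least_squares(lambda q:np.hypot(P[:,0]-q[0],P[:,1]-q[1])-q[2],[*P.mean(0),30]); return r.x,np.sqrt(np.mean(r.fun**2))
E
python3 - <<'E'
from h import *
for f,b,z in [('w13',(305,80,390,165),76),('w14',(230,175,350,285),76),('w19',(225,65,340,185),100),('w20',(360,75,475,190),100)]:
    for thr in (200,220,235):
        h,e=inner_rim(f,b,thr); P=epts(e); r=circ(f,P,z); print(f,thr,e[0].round(1),e[1].round(1),'c',r[0].round(2),'rms',r[1].round(2))
E
```

```text
w13 200 [347.4 122. ] [57.7 61.5] c [657.93  72.44  28.38] rms 0.07
w13 220 [347.4 122.1] [58.2 62. ] c [657.95  72.35  28.63] rms 0.06
w13 235 [347.4 122.2] [58.7 62.4] c [657.97  72.29  28.85] rms 0.05
w14 200 [288.9 229.4] [86.1 93. ] c [658.22  72.6   28.66] rms 0.07
w14 220 [288.9 229.5] [86.6 93.9] c [658.21  72.54  28.87] rms 0.1Traceback (most recent call last):
  File "<stdin>", line 4, in <module>
  File "h.py", line 49, in inner_rim
    e=cv2.fitEllipse(cv2.convexHull(c).astype(np.float32))
cv2.error: OpenCV(4.12.0) /io/opencv/modules/imgproc/src/shapedescr.cpp:361: error: (-201:Incorrect size of input array) There should be at least 5 points to fit the ellipse in function 'fitEllipseNoDirect'
```

Run:
```python
from h import *
cs={}
for f,b in [('w14',(230,175,350,285)),('w19',(225,65,340,185)),('w20',(360,75,475,190))]:
    for thr in (190,200,215):
      h,e=inner_rim(f,b,thr); P=epts(e)
      print(f,thr,e[0].round(2),[ (z,circ(f,P,z)[0].round(2).tolist()) for z in ((76,) if f=='w14' else (99,101,103))])
      cs[f,thr]=e[0]
for thr in (190,200,215): print(tri('w19',cs['w19',thr],'w20',cs['w20',thr]))
```

```text
w14 190 [288.86 229.36] [(76, [658.22, 72.64, 28.57])]
w14 200 [288.86 229.42] [(76, [658.22, 72.6, 28.66])]
w14 215 [288.87 229.46] [(76, [658.23, 72.56, 28.81])]
w19 190 [282.81 125.25] [(99, [509.68, 50.12, 28.36]), (101, [509.7, 50.33, 28.14]), (103, [509.73, 50.54, 27.92])]
w19 200 [282.82 125.27] [(99, [509.68, 50.1, 28.43]), (101, [509.71, 50.31, 28.21]), (103, [509.73, 50.52, 27.99])]
w19 215 [282.85 125.4 ] [(99, [509.71, 50.01, 28.6]), (101, [509.73, 50.21, 28.37]), (103, [509.75, 50.42, 28.15])]
w20 190 [417.23 131.25] [(99, [509.89, 49.94, 28.34]), (101, [509.2, 50.18, 28.12]), (103, [508.52, 50.41, 27.9])]
w20 200 [417.25 131.3 ] [(99, [509.9, 49.9, 28.43]), (101, [509.22, 50.14, 28.21]), (103, [508.54, 50.37, 27.99])]
w20 215 [417.28 131.42] [(99, [509.93, 49.81, 28.6]), (101, [509.25, 50.04, 28.38]), (103, [508.57, 50.28, 28.15])]
(array([509.7,  51.1,  99.6]), [0.1, 0.1])
(array([509.7,  51.1,  99.6]), [0.1, 0.1])
(array([509.7,  51. ,  99.7]), [0.1, 0.1])
```

Run:
```python
from h import *
goal(509.8,49.8,133,0)
```

```text
pos [421.   -6.5 169.7] xang -0.001 tilt z [-0.006 -0.011 -1.   ] shift [ 0.089  -0.0567  0.0355] turn -0.001 q7 -0.28 t 22.28 gap 91.9 F [-1.4  0.4  0.3]
```

Emit:
play_rows([
  [0,0.025,-0.016,0,0],
  [0,0.05,-0.032,0,0],
  [0,0.075,-0.048,0.01,0],
  [0,0.087,-0.056,0.03,0],
  [0,0.089,-0.057,0.0355,0],
])

```text
time: 22.7
tool_pos: [511.3, 52.7, 130.8]
ee_rot: [3.134, 0.002, -0.012]
wrist_force: [-0.7, -0.6, 0.2]
finger_gap: 91.7
```

Run:
```python
from h import *
for i in range(7): env.grab_frame('wrist')
for i in range(3):
  p=pose()[0]; f='w21%d'%i; shot('wrist',f+'.png'); h,e=inner_rim(f,(230,165,350,285),200); P=epts(e)
  print(p.round(1),e[0].round(1),e[1].round(2),[(z,circ(f,P,z)[0].round(2).tolist()) for z in (97,98,99,100,101)])
im,T,k=load('w14');print(T[:3,3].round(1))
im,T,k=load('w211');print(T[:3,3].round(1))
```

```text
[509.8  49.3 133.8] [285.4 226.8] [82.73 89.8 ] [(97, [509.71, 49.33, 28.53]), (98, [509.72, 49.71, 28.4]), (99, [509.72, 50.1, 28.27]), (100, [509.73, 50.49, 28.14]), (101, [509.73, 50.88, 28.01])]
[509.9  49.2 133.9] [285.2 226.7] [82.65 89.72] [(97, [509.68, 49.37, 28.5]), (98, [509.69, 49.76, 28.37]), (99, [509.69, 50.15, 28.24]), (100, [509.7, 50.53, 28.12]), (101, [509.7, 50.92, 27.99])]
[510.   49.3 133.8] [285.1 226.7] [82.57 89.72] [(97, [509.68, 49.41, 28.48]), (98, [509.69, 49.8, 28.35]), (99, [509.69, 50.19, 28.23]), (100, [509.7, 50.58, 28.1]), (101, [509.71, 50.97, 27.97])]
[659.  157.5 290.2]
[511.  135.7 319.1]
```

View pics/w210.png

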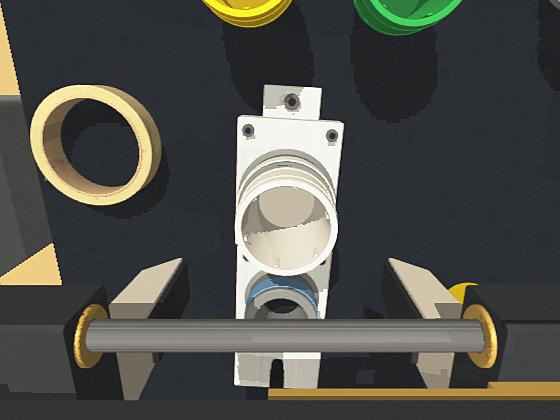

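Rigid dead reckoning puts cup 1's slit at about 1.8 mm: grasp height +22.8 mm, first contact where predicted, final z = 39.0. Triangulation gives 1.6 mm and the wrist rim-size reading is lower still, at about 0 or below. It reads deeper than I meant but still inside the 1–7 mm window, so from now on I'll stop by position at about 4–5 mm. Next is white cup 2.

Run:
```python
from h import *
goal(441,385,190,0)
```

```text
pos [510.   49.3 133.7] xang -0.002 tilt z [-0.005 -0.012 -1.   ] shift [-0.0698 -0.3349 -0.0599] turn -0.002 q7 -0.56 t 23.2 gap 92.2 F [ 0.1  0.5 -0.1]
```

Emit:
play_rows([
  [0,-0.01,-0.03,-0.03,0],
  [0,-0.02,-0.065,-0.05,0],
  [0,-0.03,-0.1,-0.06,0],
  [0,-0.04,-0.14,-0.06,0],
  [0,-0.045,-0.18,-0.06,0],
])

```text
time: 23.62
tool_pos: [465.4, 231.1, 193.4]
ee_rot: [3.129, -0.005, -0.003]
wrist_force: [0.7, 0.8, -0.4]
finger_gap: 92.0
```

Emit:
play_rows([
  [0,-0.01,-0.035,0,0],
  [0,-0.015,-0.075,0,0],
  [0,-0.02,-0.11,0,0],
  [0,-0.024,-0.14,0,0],
  [0,-0.025,-0.152,0,0],
])

```text
time: 24.03
tool_pos: [438.5, 388.3, 192.5]
ee_rot: [3.133, 0.002, -0.003]
wrist_force: [-0.8, -0.2, -0.0]
finger_gap: 91.6
```

Run:
```python
from h import *
for i in range(5): env.grab_frame('wrist')
shot('wrist','w22.png'); goal(441,385,190,0)
```

```text
pos [441.7 381.3 191.5] xang -0.006 tilt z [-0.002 -0.014 -1.   ] shift [-0.0008 -0.0037  0.0014] turn -0.006 q7 -1.16 t 24.33 gap 91.6 F [ 0.4  0.5 -0.4]
```

View pics/w22.png

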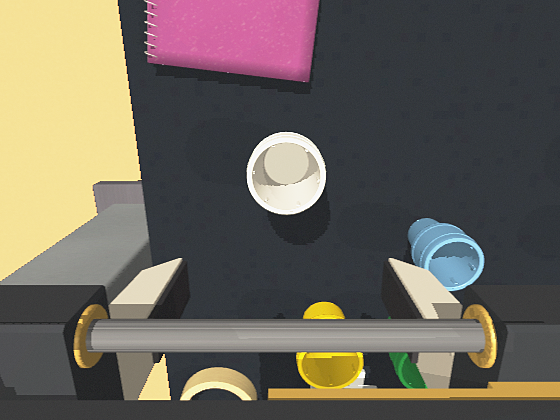

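Run:
```python
from h import *
for thr in (190,205,220):
    h,e=inner_rim('w22',(238,125,335,222),thr); print(e[0].round(1),e[1].round(1),circ('w22',epts(e),76))
```

```text
[285.8 173. ] [79.6 82.7] (array([441.80753116, 398.58854282,  33.82310494]), np.float64(0.6940197499045632))
[285.9 173.1] [79.3 82.7] (array([441.82021721, 398.5652171 ,  33.76509354]), np.float64(0.7415474481267509))
[285.5 175. ] [65.9 68.2] (array([441.5038696 , 397.40272618,  28.00205786]), np.float64(0.14660090515224086))
```

Run:
```python
from h import *
tgoal(441.5,397.5,120,0)
```

```text
pos [441.7 381.3 191.5] xang -0.006 tilt z [-0.002 -0.014 -1.   ] shift [-0.0002 -0.0176  0.0987] turn -0.006 q7 -1.16 t 24.33 gap 91.6 F [ 0.4  0.5 -0.4]
```

Emit:
play_rows([
  [0,0,-0.008,0.025,-0.006],
  [0,0,-0.016,0.05,-0.006],
  [0,0,-0.0175,0.075,-0.006],
  [0,0,-0.0175,0.095,-0.006],
  [0,0,-0.0175,0.1,-0.006],
])

```text
time: 24.75
tool_pos: [441.2, 393.5, 87.9]
ee_rot: [3.123, -0.003, -0.008]
wrist_force: [0.0, -0.3, -0.1]
finger_gap: 92.0
```

Run:
```python
from h import *
for i in range(5): env.grab_frame('wrist')
shot('wrist','w23.png'); tgoal(441.5,397.5,41,0)
for thr in (190,205,220):
    h,e=inner_rim('w23',(230,170,345,290),thr); print(e[0].round(1),e[1].round(1),circ('w23',epts(e),76))
```

```text
pos [442.8 397.9  93. ] xang -0.0 tilt z [ 0.    -0.012 -1.   ] shift [-0.0013 -0.0005  0.0795] turn -0.0 q7 -1.26 t 25.05 gap 91.9 F [-0.4 -0.2 -0.3]
[283.5 233.8] [111.3 117.8] (array([441.78137115, 400.23701856,  34.99614367]), np.float64(1.6483265889086172))
[283.6 233.9] [110.8 117.6] (array([441.80106273, 400.18896374,  34.88985278]), np.float64(1.6731278109789682))
[283.3 239.7] [87.9 96.2] (array([441.59705646, 397.30610616,  28.22537384]), np.float64(0.10519833255020328))
```

View pics/w23.png

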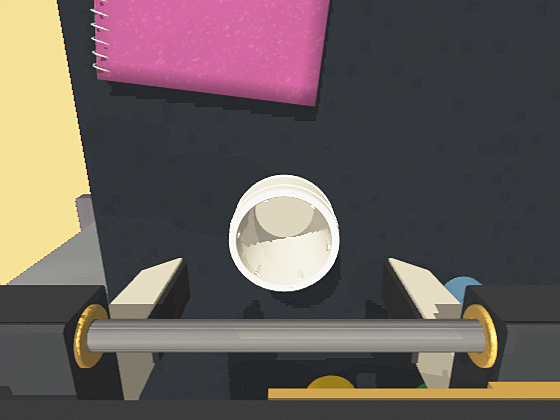

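Emit:
play_rows([
  [0,-0.001,0,0.02,0],
  [0,-0.001,0,0.04,0],
  [0,-0.001,0,0.06,0],
  [0,-0.001,0,0.075,0],
  [0,-0.001,0,0.0785,0],
])

```text
time: 25.47
tool_pos: [441.3, 395.8, 12.9]
ee_rot: [3.128, -0.001, -0.002]
wrist_force: [-0.5, -0.2, -1.1]
finger_gap: 91.8
```

Run:
```python
from h import *
env.grab_frame('wrist')
tgoal(441.6,397.3,41,0)
```

```text
pos [441.2 396.2  13.3] xang -0.001 tilt z [-0.001 -0.014 -1.   ] shift [ 0.0004 -0.0011 -0.0003] turn -0.001 q7 -1.33 t 25.52 gap 91.8 F [ 0.3  0.4 -0. ]
```

Emit:
play_rows([
  [60,0,-0.001,-0.001,0],
  [90,0,-0.001,-0.001,0],
  [255,0,-0.001,-0.001,0],
  [255,0,-0.001,-0.001,0],
  [255,0,-0.001,-0.001,0],
])

```text
time: 25.93
tool_pos: [441.8, 397.7, 15.1]
ee_rot: [3.129, -0.001, 0.0]
wrist_force: [0.1, 0.3, 2.1]
finger_gap: 65.0
```

Run:
```python
from h import *
for i in range(3): env.grab_frame('wrist'); print(pose()[0].round(2),st()['finger_gap'],st()['wrist_force'].round(1))
```

```text
[441.76 397.65  15.1 ] 64.93266739357068 [0.  0.5 3.7]
[441.78 397.66  15.12] 65.08306464196653 [-0.   0.5  4.7]
[441.75 397.62  15.09] 64.86506819619098 [-0.2 -0.5  5.8]
```

Emit:
play_rows([
  [255,0,0,-0.01,0],
  [255,0,0,-0.04,0],
  [255,0,0,-0.075,0],
  [255,0,0,-0.11,0],
  [255,0,0,-0.135,0],
])

```text
time: 26.5
tool_pos: [441.8, 400.4, 153.5]
ee_rot: [3.131, 0.0, 0.002]
wrist_force: [0.3, 0.6, -0.5]
finger_gap: 64.7
```

Run:
```python
from h import *
shot('top','t7.png')
goal(510,50,155,0)
```

```text
pos [443.6 402.9 158. ] xang 0.0 tilt z [ 0.007 -0.007 -1.   ] shift [0.0664 0.3528 0.0058] turn 0.0 q7 -1.21 t 26.55 gap 65.0 F [0.6 1.9 3.2]
```

View pics/t7.png

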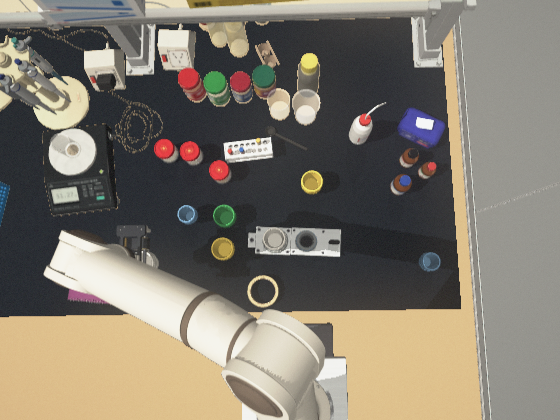

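Nothing has been knocked so far. Carrying the cup to the large stack.

Emit:
play_rows([
  [255,0.005,0.025,0,0],
  [255,0.012,0.06,0,0],
  [255,0.019,0.1,0,0],
  [255,0.026,0.14,0,0],
  [255,0.034,0.18,0,0],
])

```text
time: 26.97
tool_pos: [477.1, 221.2, 159.6]
ee_rot: [3.134, 0.002, 0.01]
wrist_force: [1.0, 0.1, -0.6]
finger_gap: 65.1
```

Run:
```python
from h import *
goal(510,50,155,0)
```

```text
pos [477.1 221.2 159.6] xang 0.001 tilt z [ 0.006 -0.007 -1.   ] shift [0.0327 0.1712 0.0061] turn 0.001 q7 -0.89 t 26.97 gap 65.1 F [ 1.   0.1 -0.6]
```

Emit:
play_rows([
  [255,0.008,0.04,0,0],
  [255,0.016,0.08,0,0],
  [255,0.024,0.12,0,0],
  [255,0.03,0.155,0,0],
  [255,0.033,0.171,0,0],
])

```text
time: 27.38
tool_pos: [510.6, 43.8, 160.8]
ee_rot: [3.131, -0.008, 0.009]
wrist_force: [0.6, -0.3, -0.2]
finger_gap: 65.0
```

Run:
```python
from h import *
for i in range(6): env.grab_frame('wrist')
shot('wrist','w24.png'); goal(510,50,105,0)
```

```text
pos [509.9  52.3 161.3] xang 0.004 tilt z [ 0.007 -0.007 -1.   ] shift [-0.0003  0.0019  0.0563] turn 0.004 q7 -0.54 t 27.73 gap 65.0 F [-1.   0.3 -0.7]
```

View pics/w24.png

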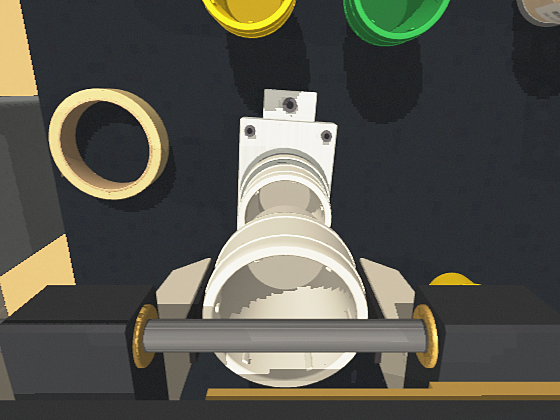

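Emit:
play_rows([
  [255,0,0.0018,0.012,0],
  [255,0,0.0018,0.025,0],
  [255,0,0.0018,0.037,0],
  [255,0,0.0018,0.048,0],
  [255,0,0.0018,0.055,0],
])

```text
time: 28.15
tool_pos: [508.9, 50.2, 104.0]
ee_rot: [3.135, 0.008, 0.006]
wrist_force: [-0.1, -0.1, 0.2]
finger_gap: 65.0
```

Run:
```python
from h import *
for i in range(3): env.grab_frame('wrist')
goal(509.7,50.5,90,0)
```

```text
pos [509.6  50.3 105.4] xang 0.005 tilt z [ 0.005 -0.006 -1.   ] shift [ 0.     -0.0003  0.0154] turn 0.005 q7 -0.6 t 28.3 gap 64.7 F [ 0.  -0.1 -0.2]
```

Emit:
play_rows([
  [255,0,0,0.004,0],
  [255,0,0,0.008,0],
  [255,0,0,0.012,0],
  [255,0,0,0.014,0],
  [255,0,0,0.015,0],
])

```text
time: 28.72
tool_pos: [509.5, 50.2, 90.1]
ee_rot: [3.135, 0.008, 0.007]
wrist_force: [0.1, 0.0, 0.5]
finger_gap: 64.8
```

Emit:
play_rows([
  [255,0,0,0.001,0],
  [255,0,0,0.0015,0],
  [255,0,0,0.002,0],
  [255,0,0,0.002,0],
  [255,0,0,0.002,0],
])

```text
time: 29.13
tool_pos: [509.6, 50.1, 88.2]
ee_rot: [3.135, 0.008, 0.007]
wrist_force: [-1.2, -0.3, 0.2]
finger_gap: 65.0
```

Emit:
play_rows([
  [255,0,0,0.001,0],
  [255,0,0,0.001,0],
  [255,0,0,0.001,0],
  [255,0,0,0.001,0],
  [255,0,0,0.001,0],
])

```text
time: 29.55
tool_pos: [509.6, 50.1, 87.2]
ee_rot: [3.135, 0.008, 0.007]
wrist_force: [-0.3, 0.2, -0.1]
finger_gap: 65.1
```

Emit:
play_rows([
  [255,0,0,0.001,0],
  [255,0,0,0.001,0],
  [255,0,0,0.001,0],
  [255,0,0,0.001,0],
  [255,0,0,0.001,0],
])

```text
time: 29.97
tool_pos: [509.6, 50.1, 86.2]
ee_rot: [3.135, 0.008, 0.007]
wrist_force: [-0.8, 0.3, -0.7]
finger_gap: 64.9
```

Emit:
play_rows([
  [255,0,0,0.001,0],
  [255,0,0,0.001,0],
  [255,0,0,0.001,0],
  [255,0,0,0.001,0],
  [255,0,0,0.001,0],
])

```text
time: 30.38
tool_pos: [509.6, 50.2, 85.4]
ee_rot: [3.135, 0.008, 0.007]
wrist_force: [-1.4, -0.2, 4.6]
finger_gap: 64.9
```

Contact came at z≈86, which matches the prediction made with cup 1's slit at about 1.9 mm. Now press about 4 mm.

Emit:
play_rows([
  [255,0,0,0.0007,0],
  [255,0,0,0.0014,0],
  [255,0,0,0.002,0],
  [255,0,0,0.002,0],
  [255,0,0,0.002,0],
])

```text
time: 30.8
tool_pos: [509.7, 50.2, 83.7]
ee_rot: [3.135, 0.008, 0.007]
wrist_force: [-2.7, 0.1, 6.3]
finger_gap: 65.0
```

Emit:
play_rows([
  [255,0,0,0.0007,0],
  [255,0,0,0.0014,0],
  [255,0,0,0.002,0],
  [255,0,0,0.002,0],
  [255,0,0,0.002,0],
])

```text
time: 31.22
tool_pos: [509.7, 50.2, 82.1]
ee_rot: [3.134, 0.008, 0.008]
wrist_force: [-2.6, 0.0, 7.9]
finger_gap: 65.1
```

Emit:
play_rows([
  [255,0,0,0.0004,0],
  [255,0,0,0.0008,0],
  [255,0,0,0.0012,0],
  [255,0,0,0.0012,0],
  [255,0,0,0.0012,0],
])

```text
time: 31.63
tool_pos: [509.7, 50.2, 81.4]
ee_rot: [3.134, 0.008, 0.008]
wrist_force: [-2.7, -0.2, 8.0]
finger_gap: 65.1
```

Run:
```python
from h import *
for i in range(3): env.grab_frame('wrist'); print(pose()[0].round(2),st()['wrist_force'].round(1))
```

```text
[509.73  50.21  81.4 ] [-2.5 -0.2  8.9]
[509.69  50.21  81.38] [-2.2  0.5  9. ]
[509.69  50.19  81.38] [-3.  -0.7  8.3]
```

Emit:
play_rows([
  [255,0,0,0.0004,0],
  [255,0,0,0.0008,0],
  [255,0,0,0.001,0],
  [255,0,0,0.001,0],
  [255,0,0,0.001,0],
])

```text
time: 32.2
tool_pos: [509.7, 50.2, 80.9]
ee_rot: [3.133, 0.008, 0.008]
wrist_force: [-3.1, 0.3, 8.8]
finger_gap: 64.8
```

Emit:
play_rows([
  [200,0,0,0,0],
  [60,0,0,0,0],
  [30,0,0,0,0],
  [0,0,0,0,0],
  [0,0,0,0,0],
])

```text
time: 32.62
tool_pos: [509.6, 50.2, 80.7]
ee_rot: [3.133, 0.008, 0.007]
wrist_force: [-0.2, 0.2, -0.7]
finger_gap: 85.9
```

Emit:
play_rows([
  [0,0,0,-0.01,0],
  [0,0,0,-0.04,0],
  [0,0,0,-0.08,0],
  [0,0,0.0,-0.11,0],
  [0,0,0.0,-0.13,0],
])

```text
time: 33.03
tool_pos: [510.2, 52.3, 214.4]
ee_rot: [3.134, 0.009, 0.013]
wrist_force: [0.2, 0.0, -0.1]
finger_gap: 91.8
```

Run:
```python
from h import *
for i in range(4): env.grab_frame('wrist')
shot('wrist','w25.png'); shot('scene','s7.png'); crop('s7',210,140,310,260,6,'z28.png'); goal(600,300,200,0)
```

```text
pos [508.1  50.8 209.8] xang 0.005 tilt z [ 0.003 -0.008 -1.   ] shift [ 0.0931 -0.2488  0.008 ] turn 0.005 q7 -0.48 t 33.33 gap 91.9 F [-0.5 -0.7 -0.3]
```

View pics/w25.png

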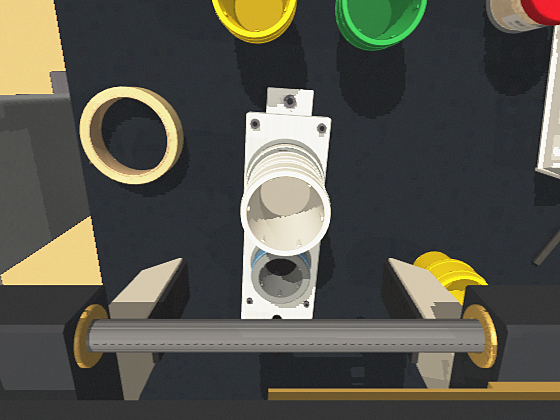

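View pics/z28.png

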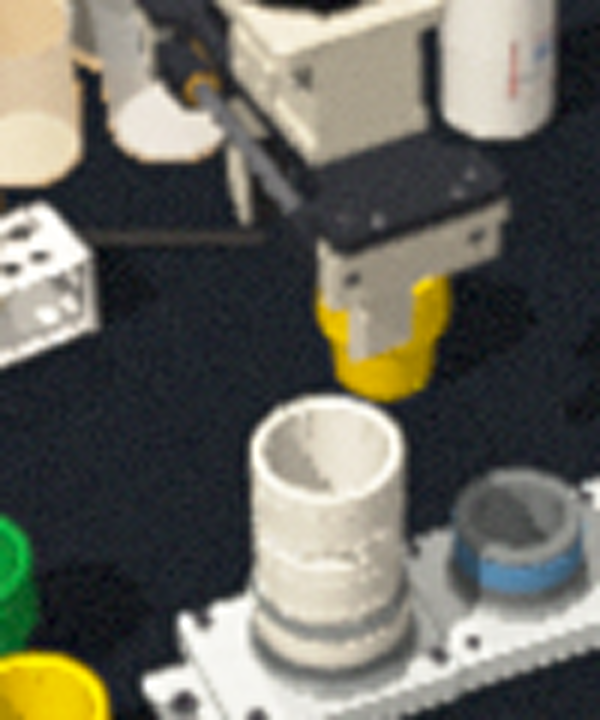

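The large stack stands straight. Now blue cup 1, near (593,310).

Emit:
play_rows([
  [0,0.012,-0.036,0,0.005],
  [0,0.025,-0.072,0,0.005],
  [0,0.038,-0.108,0,0.005],
  [0,0.051,-0.145,0,0.005],
  [0,0.064,-0.18,0,0.005],
])

```text
time: 33.75
tool_pos: [570.7, 232.6, 206.5]
ee_rot: [3.132, -0.0, -0.0]
wrist_force: [0.1, -0.1, 1.2]
finger_gap: 92.3
```

Emit:
play_rows([
  [0,0.006,-0.016,0,0],
  [0,0.012,-0.033,0,0],
  [0,0.018,-0.05,0,0],
  [0,0.021,-0.06,0,0],
  [0,0.022,-0.063,0,0],
])

```text
time: 34.17
tool_pos: [591.4, 297.7, 204.2]
ee_rot: [3.133, 0.004, -0.005]
wrist_force: [0.1, 1.2, 0.4]
finger_gap: 91.8
```

Run:
```python
from h import *
for i in range(5): env.grab_frame('wrist')
shot('wrist','w26.png'); goal(600,300,200,0)
```

```text
pos [593.  293.9 205.8] xang -0.002 tilt z [-0.   -0.01 -1.  ] shift [ 0.007  -0.0062  0.0057] turn -0.002 q7 -0.89 t 34.47 gap 92.0 F [-0.4  0.2  0.2]
```

View pics/w26.png

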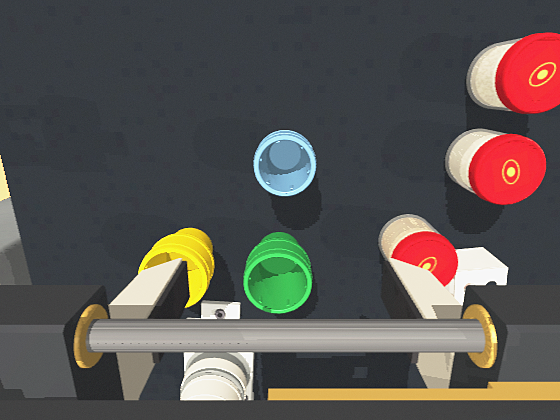

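Run:
```python
from h import *
crop('w26',240,120,330,210,7,'z29.png')
```

```text
(no output)
```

View pics/z29.png

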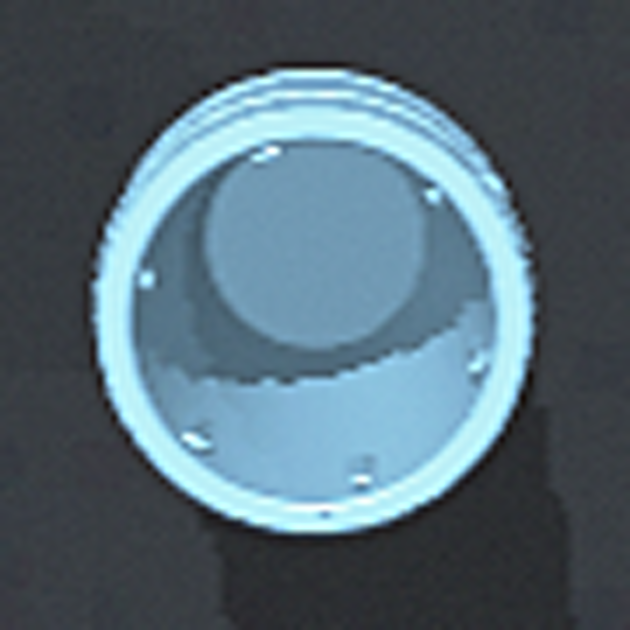

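Run:
```python
from h import *
c=Pz('w26',(240,120),7,[(315,320),(97,320),(533,320)],76); print(c.round(1)); tgoal(*c[0],120,0)
```

```text
[[592.2 316.1]
 [565.5 316.1]
 [618.9 316. ]]
pos [593.  293.9 205.8] xang -0.002 tilt z [-0.   -0.01 -1.  ] shift [-0.0008 -0.0234  0.1131] turn -0.002 q7 -0.89 t 34.47 gap 92.0 F [-0.4  0.2  0.2]
```

Emit:
play_rows([
  [0,-0.001,-0.01,0.025,0],
  [0,-0.001,-0.02,0.05,0],
  [0,-0.001,-0.0225,0.08,0],
  [0,-0.001,-0.0225,0.1,0],
  [0,-0.001,-0.0225,0.113,0],
])

```text
time: 34.88
tool_pos: [591.1, 313.2, 90.0]
ee_rot: [3.129, -0.004, -0.004]
wrist_force: [-0.0, -0.3, -0.6]
finger_gap: 91.8
```

Run:
```python
from h import *
for i in range(5): env.grab_frame('wrist')
shot('wrist','w27.png'); crop('w27',220,170,350,300,5,'z30.png');tgoal(592.2,316.1,41,0)
```

```text
pos [593.2 315.8  94.6] xang -0.002 tilt z [ 0.002 -0.009 -1.   ] shift [-0.0012 -0.001   0.0811] turn -0.002 q7 -0.99 t 35.18 gap 91.5 F [-0.3  0.9 -1.1]
```

View pics/z30.png

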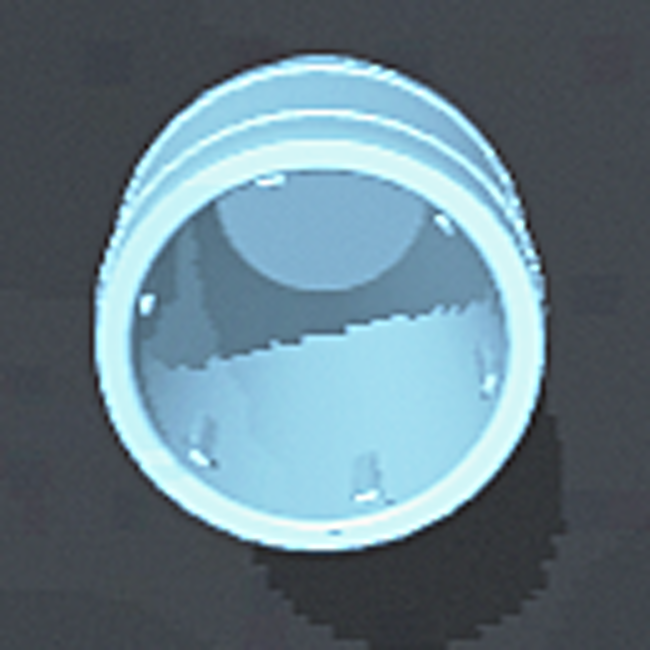

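Run:
```python
from h import *
c=Pz('w27',(220,170),5,[(320,346)],76); print(c.round(1)); tgoal(*c[0],41.5,0)
```

```text
[[592.1 316.3]]
pos [593.2 315.8  94.6] xang -0.002 tilt z [ 0.002 -0.009 -1.   ] shift [-0.0013 -0.0012  0.0806] turn -0.002 q7 -0.99 t 35.18 gap 91.5 F [-0.3  0.9 -1.1]
```

Emit:
play_rows([
  [0,-0.001,-0.001,0.02,0],
  [0,-0.001,-0.001,0.04,0],
  [0,-0.001,-0.001,0.06,0],
  [20,-0.001,-0.001,0.075,0],
  [30,-0.001,-0.001,0.08,0],
])

```text
time: 35.6
tool_pos: [591.9, 315.2, 13.2]
ee_rot: [3.131, -0.004, 0.002]
wrist_force: [-1.3, -0.8, -0.2]
finger_gap: 83.5
```

Run:
```python
from h import *
env.grab_frame('wrist'); tgoal(592.1,316.3,42,0)
```

```text
pos [591.8 315.3  13.1] xang -0.003 tilt z [ 0.001 -0.01  -1.   ] shift [ 0.0003 -0.001  -0.0014] turn -0.003 q7 -1.04 t 35.65 gap 82.2 F [-0.3  0.2 -0.5]
```

Emit:
play_rows([
  [80,0.0005,-0.001,-0.0015,0],
  [110,0.0005,-0.001,-0.0015,0],
  [255,0.0005,-0.001,-0.0015,0],
  [255,0.0005,-0.001,-0.0015,0],
  [255,0.0005,-0.001,-0.0015,0],
])

```text
time: 36.07
tool_pos: [592.8, 316.7, 15.6]
ee_rot: [3.132, -0.004, 0.003]
wrist_force: [0.4, -0.1, 3.1]
finger_gap: 53.4
```

Run:
```python
from h import *
for i in range(4): env.grab_frame('wrist')
goal(505,-45,155,0)
```

```text
pos [592.9 316.7  15.6] xang -0.003 tilt z [ 0.002 -0.009 -1.   ] shift [-0.0866  0.3633 -0.1362] turn -0.003 q7 -1.04 t 36.27 gap 53.3 F [-0.8 -1.1  5.6]
```

Emit:
play_rows([
  [255,0,0,-0.02,0],
  [255,0,0,-0.06,0],
  [255,0,0,-0.1,0],
  [255,0,0,-0.14,0],
  [255,0,0,-0.18,0],
])

```text
time: 36.68
tool_pos: [591.8, 318.1, 196.8]
ee_rot: [3.132, -0.003, 0.002]
wrist_force: [0.7, 0.9, -0.5]
finger_gap: 52.9
```

Run:
```python
from h import *
for i in range(2): shot('wrist','w28.png')
goal(560,130,200,0)
```

```text
pos [595.5 321.9 203.6] xang -0.003 tilt z [ 0.012 -0.003 -1.   ] shift [-0.035   0.192   0.0037] turn -0.003 q7 -0.93 t 36.78 gap 53.3 F [ 0.3  1.2 -0.1]
```

View pics/w28.png

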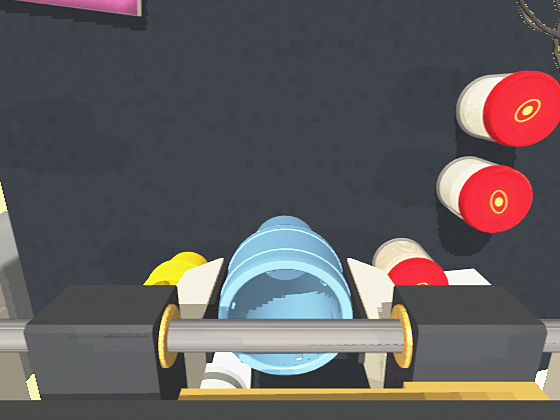

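The blue cup is held upright. Carrying it over.

Emit:
play_rows([
  [255,0,0.035,0,0],
  [255,0,0.07,0,0],
  [255,0,0.11,0,0],
  [255,0,0.15,0,0],
  [255,0,0.19,0,0],
])

```text
time: 37.2
tool_pos: [594.2, 130.0, 203.3]
ee_rot: [3.138, -0.003, 0.018]
wrist_force: [1.1, 0.3, 0.9]
finger_gap: 53.1
```

Run:
```python
from h import *
goal(590,-45,200,0)
```

```text
pos [594.2 130.  203.3] xang -0.002 tilt z [ 0.011 -0.003 -1.   ] shift [-0.0039  0.175   0.0039] turn -0.002 q7 -0.65 t 37.2 gap 53.1 F [1.1 0.3 0.9]
```

Emit:
play_rows([
  [255,0,0.04,0,0],
  [255,-0.01,0.08,0,0],
  [255,-0.03,0.115,0,0],
  [255,-0.055,0.145,0,0],
  [255,-0.075,0.165,0,0],
])

```text
time: 37.62
tool_pos: [516.5, -38.9, 201.7]
ee_rot: [3.137, -0.01, 0.013]
wrist_force: [0.4, 0.1, -0.0]
finger_gap: 53.0
```

Run:
```python
from h import *
for i in range(3): env.grab_frame('wrist')
goal(505.7,-45.3,120,0)
```

```text
pos [517.1 -38.1 202.2] xang -0.007 tilt z [ 0.009 -0.005 -1.   ] shift [-0.0121  0.0068  0.0822] turn -0.007 q7 -0.33 t 37.77 gap 53.3 F [ 0.9 -0.2 -0.2]
```

Emit:
play_rows([
  [255,-0.004,0.003,0.01,0],
  [255,-0.008,0.005,0.03,0],
  [255,-0.012,0.0065,0.055,0],
  [255,-0.012,0.0065,0.075,0],
  [255,-0.012,0.0065,0.082,0],
])

```text
time: 38.18
tool_pos: [503.7, -43.6, 116.8]
ee_rot: [3.138, -0.008, 0.008]
wrist_force: [0.3, 0.3, 0.1]
finger_gap: 53.0
```

Run:
```python
from h import *
for i in range(5): env.grab_frame('wrist')
shot('wrist','w29.png'); goal(505.7,-45.3,60,0); shot('scene','s8.png'); crop('s8',250,130,380,260,5,'z31.png')
```

```text
pos [507.2 -44.3 121.3] xang -0.006 tilt z [ 0.012 -0.005 -1.   ] shift [-0.0022  0.0007  0.0613] turn -0.006 q7 -0.41 t 38.48 gap 53.0 F [-0.7 -0.3 -0.1]
```

View pics/w29.png

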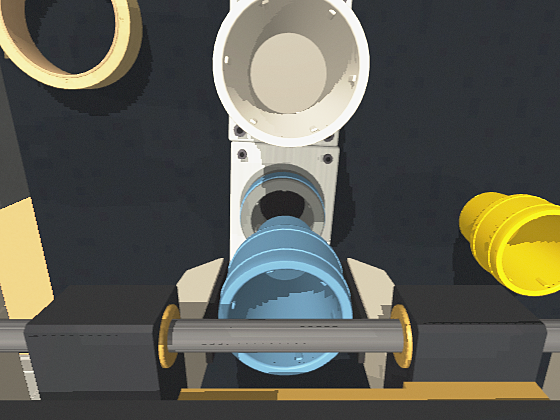

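View pics/z31.png

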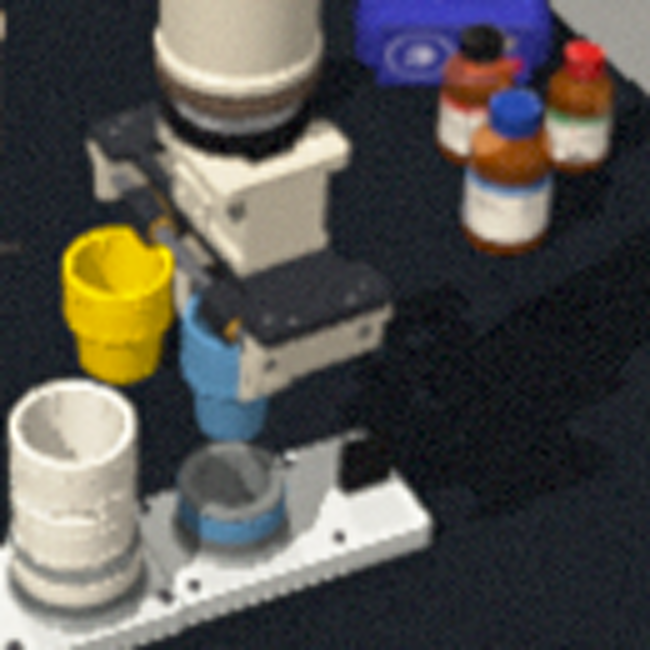

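Emit:
play_rows([
  [255,-0.0015,0.001,0.012,0],
  [255,-0.0015,0.001,0.028,0],
  [255,-0.0015,0.001,0.043,0],
  [255,-0.0015,0.001,0.055,0],
  [255,-0.0015,0.001,0.064,0],
])

```text
time: 38.95
tool_pos: [505.8, -46.1, 56.0]
ee_rot: [3.136, -0.011, 0.017]
wrist_force: [-0.3, -0.7, 0.2]
finger_gap: 53.4
```

Run:
```python
from h import *
for i in range(3): env.grab_frame('wrist')
goal(505.4,-45.3,50,0)
```

```text
pos [505.8 -45.7  56.7] xang -0.006 tilt z [ 0.01  -0.005 -1.   ] shift [-0.0005 -0.0004  0.0067] turn -0.006 q7 -0.49 t 39.1 gap 52.9 F [ 0.1 -0.9  0.8]
```

Emit:
play_rows([
  [255,-0.0005,0,0.002,0],
  [255,-0.0005,0,0.004,0],
  [255,-0.0005,0,0.006,0],
  [255,-0.0005,0,0.008,0],
  [255,-0.0005,0,0.008,0],
])

```text
time: 39.52
tool_pos: [505.3, -45.8, 48.6]
ee_rot: [3.136, -0.01, 0.016]
wrist_force: [-0.4, -1.0, -0.0]
finger_gap: 53.4
```

Emit:
play_rows([
  [255,0,0,0.0005,0],
  [255,0,0,0.001,0],
  [255,0,0,0.001,0],
  [255,0,0,0.001,0],
  [255,0,0,0.001,0],
])

```text
time: 39.93
tool_pos: [505.4, -45.8, 47.7]
ee_rot: [3.136, -0.01, 0.016]
wrist_force: [0.9, -0.8, 0.1]
finger_gap: 53.5
```

Emit:
play_rows([
  [255,0,0,0.0005,0],
  [255,0,0,0.001,0],
  [255,0,0,0.001,0],
  [255,0,0,0.001,0],
  [255,0,0,0.001,0],
])

```text
time: 40.35
tool_pos: [505.4, -45.8, 46.7]
ee_rot: [3.136, -0.01, 0.016]
wrist_force: [0.2, -0.6, -0.2]
finger_gap: 53.3
```

Emit:
play_rows([
  [255,0,0,0.0005,0],
  [255,0,0,0.001,0],
  [255,0,0,0.001,0],
  [255,0,0,0.001,0],
  [255,0,0,0.001,0],
])

```text
time: 40.77
tool_pos: [505.5, -45.8, 46.0]
ee_rot: [3.136, -0.01, 0.017]
wrist_force: [-2.0, -0.3, 5.5]
finger_gap: 53.1
```

Emit:
play_rows([
  [255,0,0,0.0007,0],
  [255,0,0,0.0014,0],
  [255,0,0,0.002,0],
  [255,0,0,0.002,0],
  [255,0,0,0.002,0],
])

```text
time: 41.18
tool_pos: [505.5, -45.7, 44.4]
ee_rot: [3.136, -0.01, 0.016]
wrist_force: [-2.1, 1.7, 6.6]
finger_gap: 53.2
```

Emit:
play_rows([
  [255,0,0,0.0007,0],
  [255,0,0,0.0014,0],
  [255,0,0,0.0014,0],
  [255,0,0,0.0014,0],
  [255,0,0,0.0014,0],
])

```text
time: 41.6
tool_pos: [505.5, -45.8, 43.4]
ee_rot: [3.135, -0.01, 0.016]
wrist_force: [-2.2, 0.1, 6.2]
finger_gap: 53.3
```

Emit:
play_rows([
  [255,0,0,0.0007,0],
  [255,0,0,0.0014,0],
  [255,0,0,0.0018,0],
  [255,0,0,0.0018,0],
  [255,0,0,0.0018,0],
])

```text
time: 42.02
tool_pos: [505.6, -45.7, 42.2]
ee_rot: [3.134, -0.01, 0.016]
wrist_force: [-2.9, -0.3, 7.0]
finger_gap: 53.3
```

Emit:
play_rows([
  [255,0,0,0.0004,0],
  [255,0,0,0.0008,0],
  [255,0,0,0.001,0],
  [255,0,0,0.001,0],
  [255,0,0,0.001,0],
])

```text
time: 42.43
tool_pos: [505.6, -45.7, 41.7]
ee_rot: [3.134, -0.01, 0.016]
wrist_force: [-2.3, -0.3, 7.8]
finger_gap: 53.2
```

Run:
```python
from h import *
for i in range(3): env.grab_frame('wrist'); print(pose()[0].round(2),st()['wrist_force'].round(1))
```

```text
[505.55 -45.72  41.74] [-2.6  0.2  8.7]
[505.58 -45.76  41.73] [-2.8  0.8  9. ]
[505.57 -45.75  41.74] [-2.7 -0.7  8.9]
```

Emit:
play_rows([
  [255,0,0,0.0004,0],
  [255,0,0,0.0007,0],
  [255,0,0,0.0007,0],
  [255,0,0,0.0007,0],
  [255,0,0,0.0007,0],
])

```text
time: 43.0
tool_pos: [505.5, -45.8, 41.6]
ee_rot: [3.133, -0.009, 0.016]
wrist_force: [-1.6, 0.6, 8.1]
finger_gap: 53.1
```

Emit:
play_rows([
  [200,0,0,0,0],
  [100,0,0,0,0],
  [60,0,0,0,0],
  [40,0,0,0,0],
  [40,0,0,0,0],
])

```text
time: 43.42
tool_pos: [505.5, -45.8, 41.4]
ee_rot: [3.133, -0.01, 0.016]
wrist_force: [-1.0, 0.8, -0.0]
finger_gap: 71.2
```

Emit:
play_rows([
  [20,0,0,-0.01,0],
  [0,0,0,-0.04,0],
  [0,0,0,-0.08,0],
  [0,0,0.0,-0.12,0],
  [0,0,0.0,-0.15,0],
])

```text
time: 43.83
tool_pos: [504.7, -43.6, 194.8]
ee_rot: [3.133, -0.008, 0.019]
wrist_force: [0.9, -1.0, 0.9]
finger_gap: 91.9
```

Run:
```python
from h import *
for i in range(4): env.grab_frame('wrist')
shot('wrist','w30.png'); goal(440,-400,200,0)
```

```text
pos [503.5 -44.9 191.4] xang -0.006 tilt z [ 0.01  -0.009 -1.   ] shift [-0.0612  0.3556 -0.0059] turn -0.006 q7 -0.32 t 44.08 gap 92.1 F [ 0.1 -0.1 -0. ]
```

View pics/w30.png

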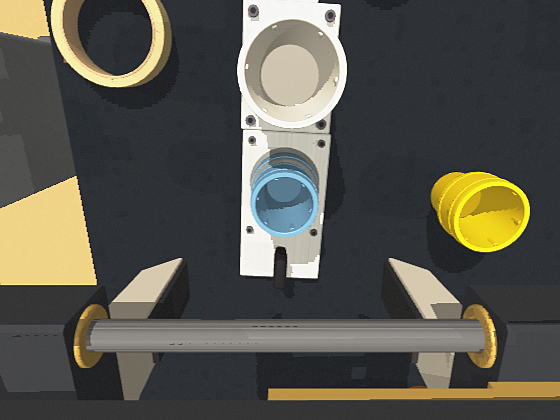

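Small cup 1 is seated, slit about 4 mm, and the seam is still closed. Now the last blue cup.

Emit:
play_rows([
  [0,-0.006,0.036,0,0],
  [0,-0.012,0.072,0,0],
  [0,-0.019,0.108,0,0],
  [0,-0.026,0.145,0,0],
  [0,-0.032,0.182,0,0],
])

```text
time: 44.5
tool_pos: [468.4, -227.7, 191.2]
ee_rot: [3.134, -0.009, 0.011]
wrist_force: [1.0, 0.6, 0.0]
finger_gap: 92.0
```

Emit:
play_rows([
  [0,-0.006,0.036,0,0],
  [0,-0.012,0.072,0,0],
  [0,-0.019,0.108,0,0],
  [0,-0.026,0.14,0,0],
  [0,-0.028,0.155,0,0],
])

```text
time: 44.92
tool_pos: [435.9, -387.3, 189.8]
ee_rot: [3.135, -0.018, 0.005]
wrist_force: [-0.0, -0.5, -0.8]
finger_gap: 92.0
```

Run:
```python
from h import *
for i in range(5): env.grab_frame('wrist')
shot('wrist','w31.png'); goal(440,-400,200,0)
```

```text
pos [ 440.3 -379.9  191.8] xang -0.002 tilt z [ 0.007 -0.006 -1.   ] shift [-0.0002  0.0202 -0.0081] turn -0.002 q7 0.3 t 45.22 gap 92.2 F [ 0.2 -0.  -0.4]
```

View pics/w31.png

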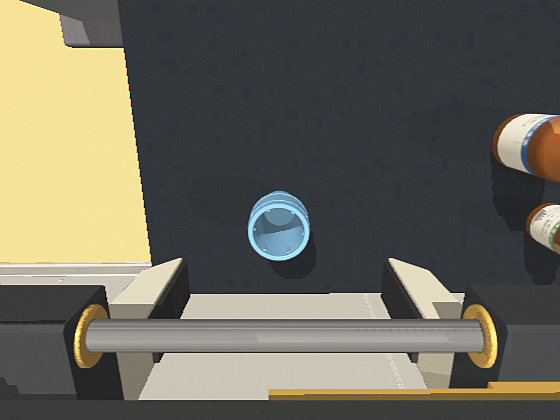

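Run:
```python
from h import *
crop('w31',235,180,325,270,7,'z32.png')
```

```text
(no output)
```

View pics/z32.png

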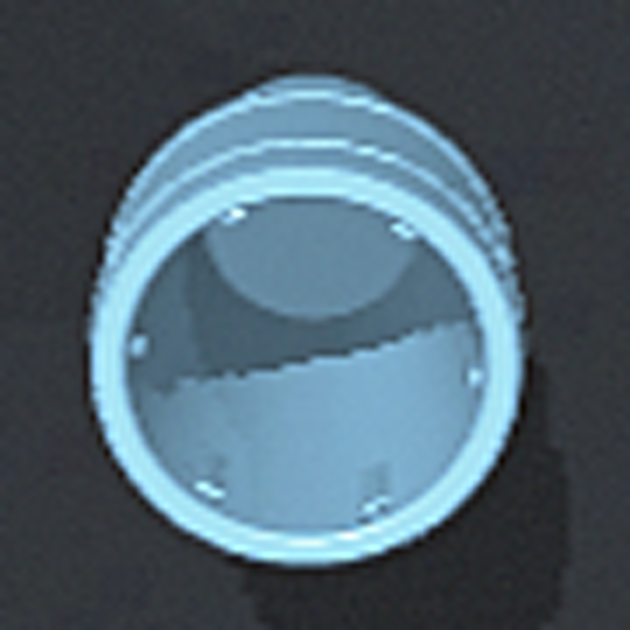

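Run:
```python
from h import *
c=Pz('w31',(235,180),7,[(306,366),(90,366),(523,366)],76); print(c.round(1)); tgoal(*c[0],120,0)
```

```text
[[ 434.6 -412.8]
 [ 407.8 -412.7]
 [ 461.5 -413. ]]
pos [ 440.3 -379.9  191.8] xang -0.002 tilt z [ 0.007 -0.006 -1.   ] shift [-0.0063  0.0324  0.0994] turn -0.002 q7 0.3 t 45.22 gap 92.2 F [ 0.2 -0.  -0.4]
```

Emit:
play_rows([
  [0,-0.002,0.01,0.015,0],
  [0,-0.004,0.02,0.035,0],
  [0,-0.006,0.03,0.06,0],
  [0,-0.0065,0.0325,0.085,0],
  [0,-0.0065,0.0325,0.1,0],
])

```text
time: 45.63
tool_pos: [432.7, -412.3, 88.6]
ee_rot: [3.138, -0.003, 0.006]
wrist_force: [-0.4, 0.1, 0.2]
finger_gap: 91.7
```

Run:
```python
from h import *
for i in range(5): env.grab_frame('wrist')
shot('wrist','w32.png'); crop('w32',220,170,350,300,5,'z33.png');tgoal(434.6,-412.8,42,0)
```

```text
pos [ 435.9 -412.8   93.5] xang -0.001 tilt z [ 0.009 -0.007 -1.   ] shift [-0.002  -0.0006  0.079 ] turn -0.001 q7 0.27 t 45.93 gap 91.9 F [-0.2 -0.2  0.3]
```

View pics/z33.png

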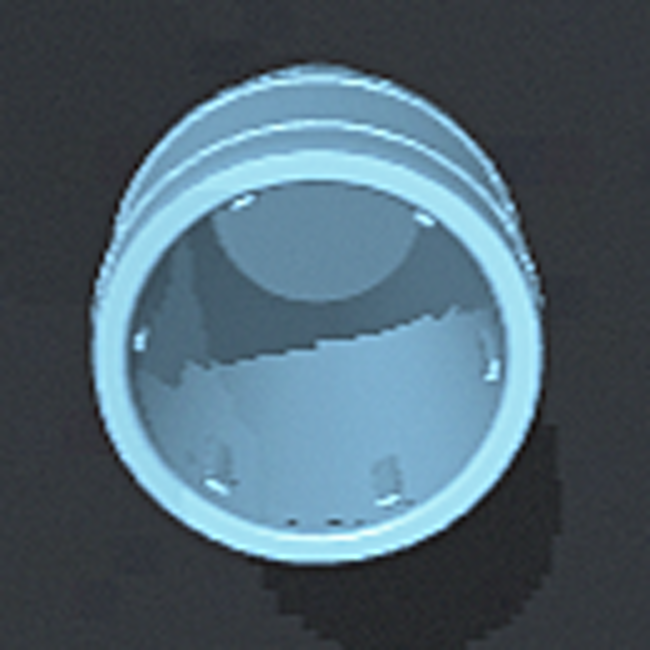

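Run:
```python
from h import *
c=Pz('w32',(220,170),5,[(317.5,357)],76); print(c.round(1)); tgoal(*c[0],41.5,0)
```

```text
[[ 434.6 -412.4]]
pos [ 435.9 -412.8   93.5] xang -0.001 tilt z [ 0.009 -0.007 -1.   ] shift [-0.002  -0.0009  0.0795] turn -0.001 q7 0.27 t 45.93 gap 91.9 F [-0.2 -0.2  0.3]
```

Emit:
play_rows([
  [0,-0.0015,-0.0005,0.02,0],
  [0,-0.0015,-0.0005,0.04,0],
  [0,-0.0015,-0.0005,0.06,0],
  [20,-0.0015,-0.0005,0.074,0],
  [30,-0.0015,-0.0005,0.078,0],
])

```text
time: 46.35
tool_pos: [434.5, -412.3, 14.4]
ee_rot: [3.135, -0.001, 0.012]
wrist_force: [-0.1, 0.2, -0.3]
finger_gap: 83.2
```

Run:
```python
from h import *
env.grab_frame('wrist'); tgoal(434.6,-412.4,42,0)
```

```text
pos [ 434.6 -412.3   14.6] xang -0.001 tilt z [ 0.008 -0.006 -1.   ] shift [-0.      0.0001  0.0001] turn -0.001 q7 0.2 t 46.4 gap 81.9 F [ 0.9 -1.1  0.8]
```

Emit:
play_rows([
  [80,0,0,0,0],
  [110,0,0,0,0],
  [255,0,0,0,0],
  [255,0,0,0,0],
  [255,0,0,0,0],
])

```text
time: 46.82
tool_pos: [435.1, -412.8, 15.4]
ee_rot: [3.134, -0.001, 0.013]
wrist_force: [0.3, -0.3, 3.1]
finger_gap: 52.8
```

Run:
```python
from h import *
for i in range(4): env.grab_frame('wrist')
goal(505,-45,165,0)
```

```text
pos [ 435.1 -412.8   15.3] xang -0.001 tilt z [ 0.008 -0.007 -1.   ] shift [ 0.071  -0.3667 -0.1518] turn -0.001 q7 0.2 t 47.02 gap 53.1 F [0.  0.6 5.4]
```

Emit:
play_rows([
  [255,0,0,-0.01,0],
  [255,0,0,-0.04,0],
  [255,0,0,-0.08,0],
  [255,0,0,-0.12,0],
  [255,0,0,-0.15,0],
])

```text
time: 47.43
tool_pos: [434.7, -411.5, 168.7]
ee_rot: [3.133, 0.0, 0.016]
wrist_force: [0.3, -0.5, 0.2]
finger_gap: 53.3
```

Run:
```python
from h import *
shot('top','t8.png')
goal(505.5,-45.5,160,0)
```

```text
pos [ 437.7 -413.4  174.4] xang 0.0 tilt z [ 0.016 -0.014 -1.   ] shift [ 0.0677 -0.368   0.0102] turn 0.0 q7 0.33 t 47.48 gap 53.1 F [ 2.4 -1.1  2.6]
```

View pics/t8.png

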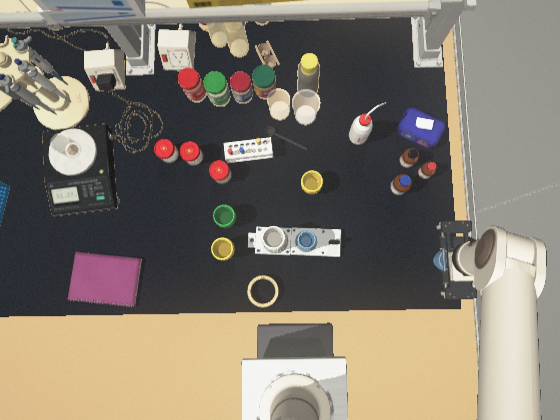

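Only the held cup is left to place. Carrying it to the small stack.

Emit:
play_rows([
  [255,0.005,-0.025,0,0],
  [255,0.012,-0.06,0,0],
  [255,0.019,-0.1,0,0],
  [255,0.026,-0.14,0,0],
  [255,0.034,-0.18,0,0],
])

```text
time: 47.9
tool_pos: [471.2, -231.7, 172.5]
ee_rot: [3.127, -0.001, 0.024]
wrist_force: [1.0, -0.8, -1.2]
finger_gap: 53.1
```

Run:
```python
from h import *
goal(505.5,-45.5,160,0)
```

```text
pos [ 471.2 -231.7  172.5] xang -0.0 tilt z [ 0.015 -0.015 -1.   ] shift [ 0.034  -0.1864  0.0103] turn -0.0 q7 0.04 t 47.9 gap 53.1 F [ 1.  -0.8 -1.2]
```

Emit:
play_rows([
  [255,0.007,-0.037,0,0],
  [255,0.014,-0.075,0,0],
  [255,0.021,-0.112,0,0],
  [255,0.028,-0.15,0,0],
  [255,0.034,-0.18,0,0],
])

```text
time: 48.32
tool_pos: [505.1, -48.4, 170.8]
ee_rot: [3.127, 0.003, 0.025]
wrist_force: [1.2, -0.6, 0.5]
finger_gap: 53.0
```

Run:
```python
from h import *
for i in range(6): env.grab_frame('wrist')
shot('wrist','w33.png'); goal(505.3,-45.3,110,0)
```

```text
pos [504.9 -53.4 170.1] xang -0.003 tilt z [ 0.014 -0.015 -1.   ] shift [-0.0005 -0.0091  0.06  ] turn -0.003 q7 -0.33 t 48.67 gap 53.5 F [ 0.5 -0.6  0.7]
```

View pics/w33.png

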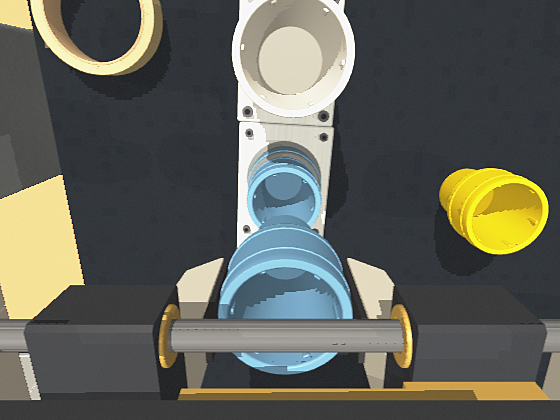

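Run:
```python
from h import *
crop('w30',240,160,330,250,7,'z34.png')
```

```text
(no output)
```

View pics/z34.png

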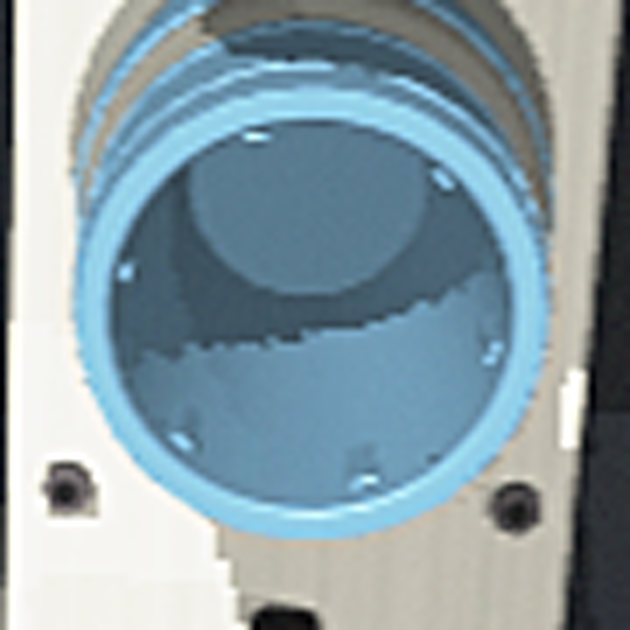

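Run:
```python
from h import *
c=Pz('w30',(240,160),7,[(311,313),(75,313),(550,313)],102); print(c.round(1)); goal(*c[0],110,0)
```

```text
[[504.7 -45.4]
 [478.5 -45.2]
 [531.3 -45.7]]
pos [504.9 -53.4 170.1] xang -0.003 tilt z [ 0.014 -0.015 -1.   ] shift [-0.0011 -0.0089  0.06  ] turn -0.003 q7 -0.33 t 48.67 gap 53.5 F [ 0.5 -0.6  0.7]
```

Emit:
play_rows([
  [255,0,-0.004,0.005,0],
  [255,0,-0.0087,0.015,0],
  [255,0,-0.0087,0.03,0],
  [255,0,-0.0087,0.04,0],
  [255,0,-0.0087,0.045,0],
])

```text
time: 49.08
tool_pos: [504.1, -45.7, 122.9]
ee_rot: [3.127, -0.005, 0.018]
wrist_force: [0.2, -0.3, -0.4]
finger_gap: 53.2
```

Run:
```python
from h import *
for i in range(4): env.grab_frame('wrist')
goal(505,-45.4,95,0)
```

```text
pos [505.7 -45.3 125. ] xang -0.003 tilt z [ 0.014 -0.015 -1.   ] shift [-0.0011 -0.0003  0.03  ] turn -0.003 q7 -0.41 t 49.28 gap 53.3 F [0.8 0.7 0.5]
```

Emit:
play_rows([
  [255,-0.001,0,0.007,0],
  [255,-0.001,0,0.014,0],
  [255,-0.001,0,0.021,0],
  [255,-0.001,0,0.027,0],
  [255,-0.001,0,0.03,0],
])

```text
time: 49.7
tool_pos: [504.4, -45.8, 93.9]
ee_rot: [3.127, -0.005, 0.02]
wrist_force: [-0.7, 0.2, -0.3]
finger_gap: 52.6
```

Run:
```python
from h import *
for i in range(3): env.grab_frame('wrist')
goal(505,-45.4,95,0)
```

```text
pos [504.9 -45.6  94.7] xang -0.003 tilt z [ 0.014 -0.015 -1.   ] shift [ 0.0001 -0.0002 -0.0003] turn -0.003 q7 -0.45 t 49.85 gap 53.2 F [-0.5  0.2  0.1]
```

Emit:
play_rows([
  [255,0,0,0.002,0],
  [255,0,0,0.0035,0],
  [255,0,0,0.005,0],
  [255,0,0,0.005,0],
  [255,0,0,0.005,0],
])

```text
time: 50.27
tool_pos: [505.0, -45.6, 89.7]
ee_rot: [3.127, -0.004, 0.022]
wrist_force: [0.3, 0.3, -0.6]
finger_gap: 52.9
```

Emit:
play_rows([
  [255,0,0,0.0005,0],
  [255,0,0,0.001,0],
  [255,0,0,0.001,0],
  [255,0,0,0.001,0],
  [255,0,0,0.001,0],
])

```text
time: 50.68
tool_pos: [505.0, -45.7, 88.7]
ee_rot: [3.127, -0.004, 0.022]
wrist_force: [-0.2, 1.0, -0.0]
finger_gap: 53.0
```

Emit:
play_rows([
  [255,0,0,0.0005,0],
  [255,0,0,0.001,0],
  [255,0,0,0.001,0],
  [255,0,0,0.001,0],
  [255,0,0,0.001,0],
])

```text
time: 51.1
tool_pos: [505.1, -45.7, 88.1]
ee_rot: [3.127, -0.004, 0.022]
wrist_force: [-0.6, -0.1, 5.0]
finger_gap: 52.7
```

Emit:
play_rows([
  [255,0,0,0.0007,0],
  [255,0,0,0.0014,0],
  [255,0,0,0.002,0],
  [255,0,0,0.002,0],
  [255,0,0,0.002,0],
])

```text
time: 51.52
tool_pos: [505.1, -45.7, 86.6]
ee_rot: [3.126, -0.004, 0.022]
wrist_force: [-2.1, -0.6, 6.4]
finger_gap: 53.3
```

Emit:
play_rows([
  [255,0,0,0.0007,0],
  [255,0,0,0.0014,0],
  [255,0,0,0.0018,0],
  [255,0,0,0.0018,0],
  [255,0,0,0.0018,0],
])

```text
time: 51.93
tool_pos: [505.1, -45.7, 85.3]
ee_rot: [3.125, -0.004, 0.021]
wrist_force: [-2.7, 0.1, 6.9]
finger_gap: 52.7
```

Emit:
play_rows([
  [255,0,0,0.0005,0],
  [255,0,0,0.001,0],
  [255,0,0,0.001,0],
  [255,0,0,0.001,0],
  [255,0,0,0.001,0],
])

```text
time: 52.35
tool_pos: [505.2, -45.7, 84.9]
ee_rot: [3.125, -0.004, 0.021]
wrist_force: [-3.3, -0.6, 8.9]
finger_gap: 53.5
```

Emit:
play_rows([
  [255,0,0,0.0006,0],
  [255,0,0,0.0012,0],
  [255,0,0,0.0014,0],
  [255,0,0,0.0014,0],
  [255,0,0,0.0014,0],
])

```text
time: 52.77
tool_pos: [505.1, -45.6, 84.1]
ee_rot: [3.124, -0.004, 0.021]
wrist_force: [-2.1, 0.4, 7.9]
finger_gap: 53.1
```

Run:
```python
from h import *
for i in range(3): env.grab_frame('wrist'); print(pose()[0].round(2),st()['wrist_force'].round(1))
```

```text
[505.16 -45.65  84.1 ] [-3.  -0.8  8.8]
[505.18 -45.64  84.1 ] [-3.   0.4  8.6]
[505.16 -45.65  84.08] [-2.9  0.2  8.1]
```

Good: total 8.8 mm over the two slits. Release and retreat.

Emit:
play_rows([
  [200,0,0,0,0],
  [100,0,0,0,0],
  [60,0,0,0,0],
  [40,0,0,0,0],
  [40,0,0,0,0],
])

```text
time: 53.33
tool_pos: [505.1, -45.7, 83.9]
ee_rot: [3.124, -0.004, 0.021]
wrist_force: [-0.5, 0.2, 0.7]
finger_gap: 71.4
```

Emit:
play_rows([
  [20,0,0,-0.01,0],
  [0,0,0,-0.04,0],
  [0,0,0,-0.08,0],
  [0,0,0.0,-0.12,0],
  [0,0,0.0,-0.14,0],
])

```text
time: 53.75
tool_pos: [505.2, -42.0, 228.7]
ee_rot: [3.124, -0.002, 0.029]
wrist_force: [1.0, 0.4, -0.5]
finger_gap: 91.6
```

Run:
```python
from h import *
for i in range(6): env.grab_frame('wrist')
shot('wrist','w34.png'); goal(505,0,250,0)
```

```text
pos [502.1 -43.4 222.7] xang -0.002 tilt z [ 0.011 -0.017 -1.   ] shift [ 0.0031 -0.0429 -0.028 ] turn -0.002 q7 -0.28 t 54.1 gap 91.8 F [-0.3 -0.2 -0.2]
```

View pics/w34.png

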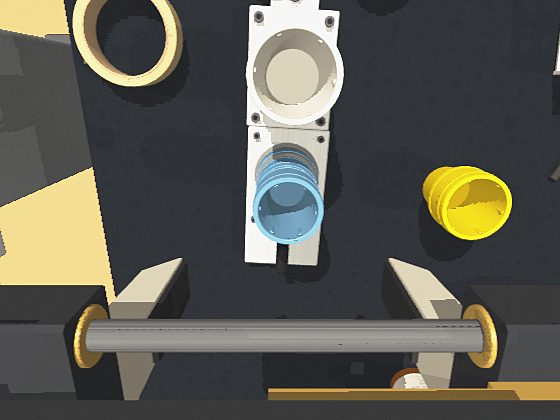

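Both stacks are up and the seam at row 127 is closed. I'll move aside for a last check of the whole scene.

Emit:
play_rows([
  [0,0.02,-0.005,-0.015,0],
  [0,0.045,-0.01,-0.03,0],
  [0,0.07,-0.015,-0.045,0],
  [0,0.095,-0.02,-0.06,0],
  [0,0.1,-0.02,-0.06,0],
])

```text
time: 54.52
tool_pos: [605.4, -20.9, 284.6]
ee_rot: [3.128, -0.003, 0.022]
wrist_force: [0.2, 0.6, 0.2]
finger_gap: 91.6
```

Run:
```python
from h import *
for i in range(6): env.grab_frame('wrist')
shot('wrist','w35.png'); crop('w35',100,60,280,280,3,'z35.png')
shot('scene','s9.png'); crop('s9',200,120,380,280,4,'z36.png'); shot('top','t9.png'); crop('t9',230,190,360,280,6,'z37.png')
```

View pics/z35.png

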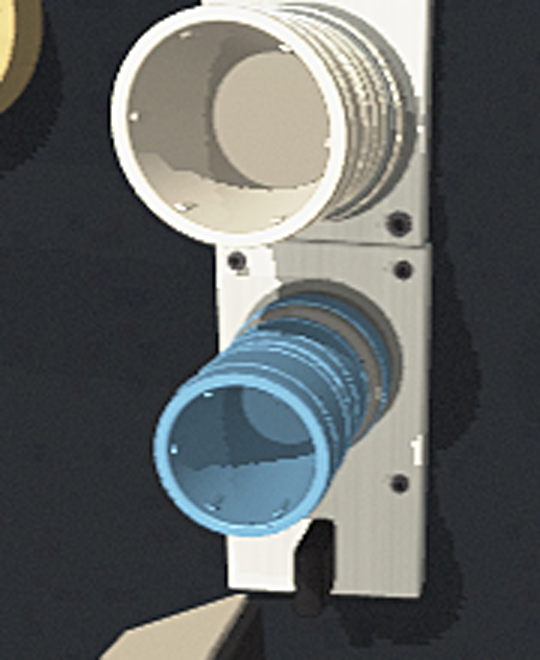

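View pics/z36.png

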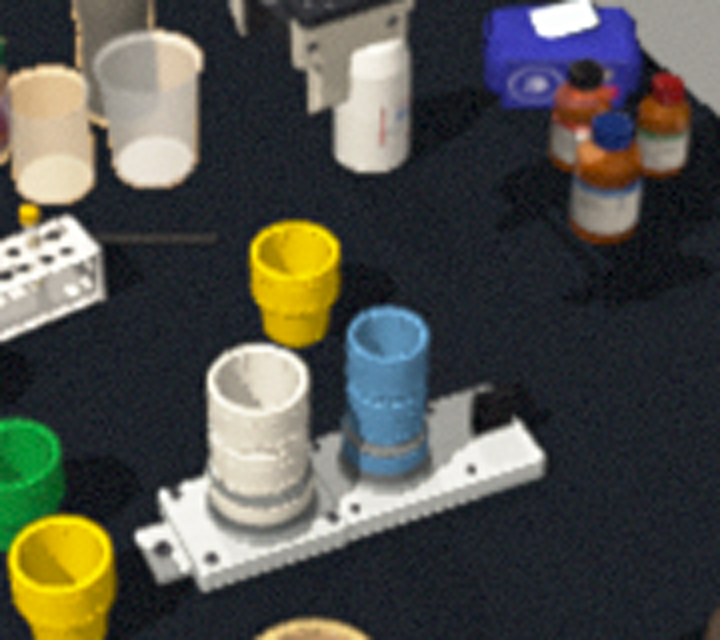

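View pics/z37.png

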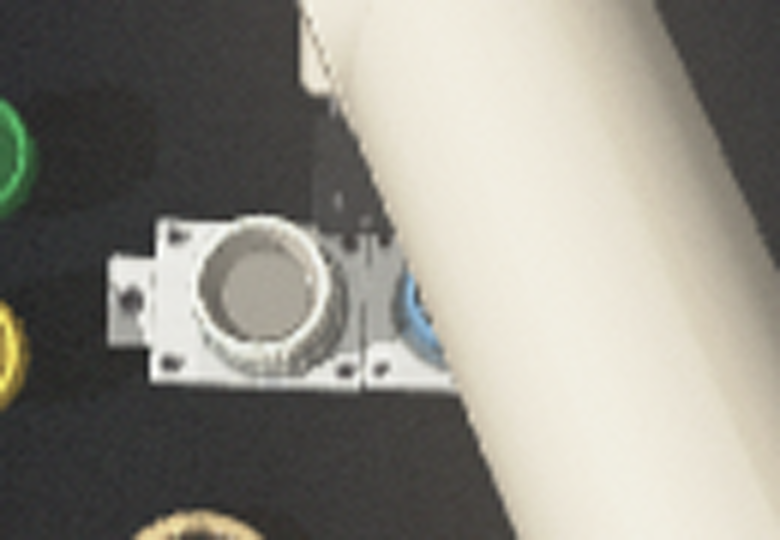

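Run:
```python
from h import *
h,e1=inner_rim('w34',(240,22,350,126),205)
h,e2=inner_rim('w35',(133,58,220,145),205)
print('white',e1[0].round(1),e2[0].round(1),tri('w34',e1[0],'w35',e2[0]))
crop('w34',245,165,335,250,7,'z38.png'); crop('w35',145,175,225,245,8,'z39.png')
# block in w35 (z=20)
c=Pz('w35',(100,60),3,[(418,598),(432,246),(216,246),(430,242)],20); print(c.round(1).tolist(),'right edge ang',ang(c[0],c[1])-np.pi/2,'seam ang',ang(c[2],c[1]))
```

```text
white [293.   67.1] [175.5 101. ] (array([509. ,  52.6, 142. ]), [1.8, 1.8])
[[540.2, -155.5], [552.5, -0.9], [466.9, -0.6], [551.8, 0.6]] right edge ang -0.07909632679489653 seam ang -0.004
```

View pics/z38.png

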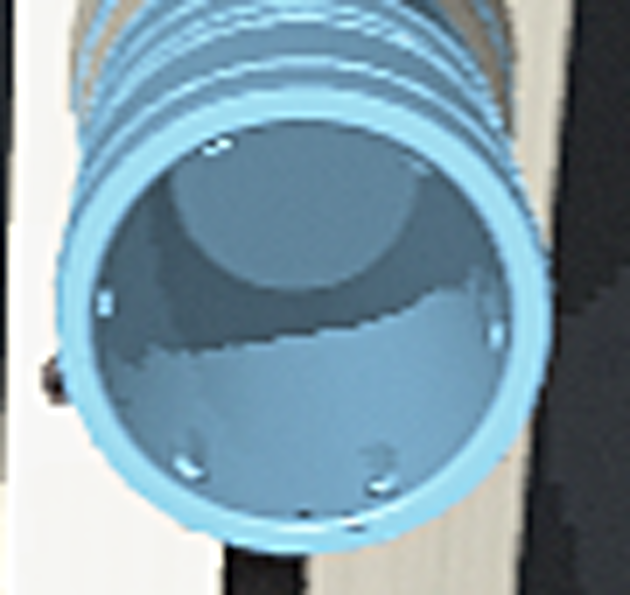

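View pics/z39.png

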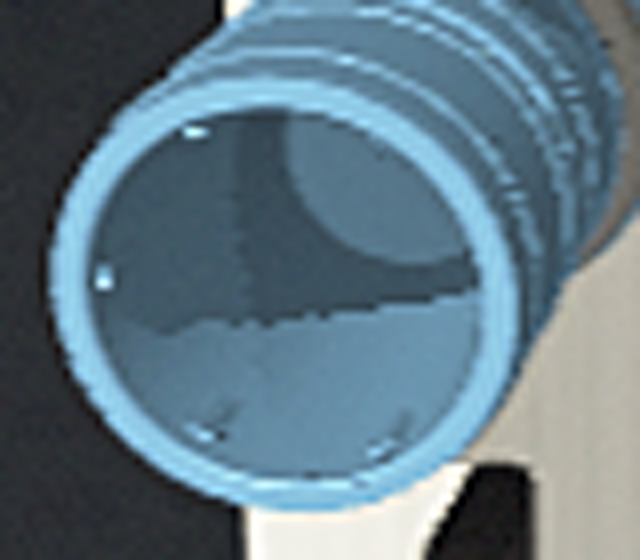

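Run:
```python
from h import *
print('blue',tri('w34',full((245,165),7,(302.5,320.5)),'w35',full((145,175),8,(285,293))))
crop('w34',235,95,345,270,4,'z40.png')
s=st(); print(s['time'],s['wrist_force'].round(1))
for a,b in (('top0','t9'),):
    for f in (a,b):
        im,T,k=load(f); hsv=cv2.cvtColor(im,cv2.COLOR_RGB2HSV)
        m=cv2.inRange(hsv,(0,150,120),(5,255,255))|cv2.inRange(hsv,(174,150,120),(180,255,255)); n,l,S,c=cv2.connectedComponentsWithStats(m); print(f,'red',[c[i].round(1).tolist() for i in range(1,n) if S[i,4]>150])
        m=cv2.inRange(hsv,(100,120,60),(125,255,255)); n,l,S,c=cv2.connectedComponentsWithStats(m); print(f,'blue',[c[i].round(1).tolist() for i in range(1,n) if S[i,4]>30 and 380<c[i][0]<430])
```

```text
blue (array([505. , -45.5, 144.8]), [0.0, 0.0])
54.9667 [ 0.1  0.5 -0.6]
top0 red [[187.8, 78.1], [239.7, 80.7], [163.2, 148.2], [188.9, 150.8], [218.4, 169.8]]
top0 blue [[420.4, 125.7], [404.8, 180.3]]
t9 red [[187.7, 77.9], [239.7, 80.7], [163.1, 148.1], [188.8, 150.6], [218.3, 169.7]]
t9 blue [[420.5, 125.8], [404.9, 180.1]]
```

View pics/z40.png

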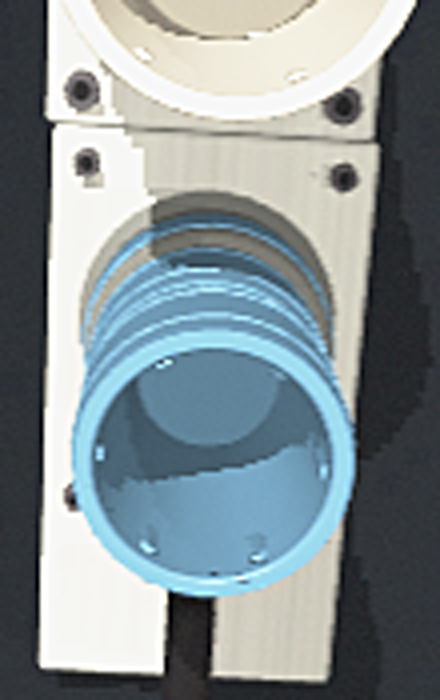

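Every check fits the expected geometry and the arm is clear, so I'm handing in.

Run:
```python
from h import *
print(env.finish_job())
```

```text
the job is handed in; nothing more can be done
None
```

I handed the job in at about 55 s with all four cups on the bench stacked and the loose block pushed up against the fixed one. No verdict was reported. The cup most at risk is the lower large one, which I pressed deeper than planned.

**Stacks**

| Cup | Slit by travel | Other readings |
|---|---|---|
| Lower large | about 1.8 mm (limit 1 to 7) | 12.7 N at the end; camera triangulation 1.6 mm; rim-size reading from the wrist camera about 0 mm or below |
| Upper large | about 4 mm | its rim read 142 mm high, against 141.8 mm expected, though that fit was rough |
| Lower small | about 4 mm | the upper cup touched where this slit predicts |
| Upper small | about 4.8 mm | its rim read 144.8 mm high, as expected |

- **Lower large cup:** I don't trust the rim-size reading, because the reference picture was taken while the arm was still swinging. The upper cup first touched where a 1.9 mm slit predicts.
- **Press forces:** the other three cups were pressed with 8 to 9 N. By the stated force law that means slits nearer 5 to 6 mm, which is also inside the limits.

**Block:** the seam is closed, the sideways offset is about 2 mm (limit 6) and the angle is 0.01 to 0.02 rad (limit 0.04).

**Bystanders:** in the top camera the red-lidded jars and the amber bottle did not move. I saw nothing knocked aside during the run.

**Mishap:** the real fingertips are about 27.5 mm higher than the reported tool position. Because of that, my first grasp of the block's grip missed, and the fingertips pressed on top of it with up to about 61 N. The wrist limit is 120 N. The limit for the arm and gripper body is 40 N, and I don't know whether it counts for fingertips. The block moved no more than about 1 mm, and I corrected for the offset from then on.

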